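Close the shielded knife isolator with the hook rod

ROBOT

A 6-joint arm with a two-finger parallel gripper is mounted at the origin on a cart in front of the work surface, level with it; the furniture and walls round the work are solid. World frame = base frame: x ahead of the robot, y to its left, z up, the work surface at z = 0. Lengths are in m, angles in rad, forces in N, time in s.
With the tool pointing down it reaches from about 0.4 to 0.825 m from the base axis. Payload 7 kg.
Tool frame: the origin (TCP) lies at the very end of the fingers, on their centre line; the grasp point (between the pads) lies 19 mm behind it; x points along the fingers, y is the direction in which the jaws open and shut, and the axes are right-handed (so a half turn about x gives the same grasp; the last joint's range is limited). The gripper opens to 85 mm and grips with 20 to 120 N. Pads are 22 mm wide; open, the fingers measure 114 mm over their backs; the gripper's body (76 mm by 85 mm) begins 54 mm behind the grasp point. The pads swing forward as they close: fully open they stand 13 mm farther back than shut.
Start: joints at [-0.855, 0.359, 0.012, 0, -1.224, -0.288], TCP at [0.28, -0.614, 0.231] pointing down, gripper open.
Joint ranges: [-3.07, 3.07], [-1.43, 2.12], [-1.02, 1.25], [-3.03, 1.67], [-3.05, -0], [-3.03, 3.03]. Speed limits (rad/s): [2.39, 2.39, 3.01, 3.14, 3.14, 3.14].

INTERFACE

Orientations are given as a 3x3 rotation matrix whose columns are the frame's x, y, z axes.
In Python, from workcell import * gives the robot as it stands. The module is installed in compiled form; this text tells all that it offers.
- The arm moves only by the shell command python3 -m inch 'ROWS'. ROWS is JSON, a list of rows, each an object of numbers: "x", "y", "z": the shift along the tool's x, y, z in mm; "rx", "ry", "rz": the turn, a rotation vector about the tool's x, y, z in degrees; "jaw": the opening, from 0 (shut) to 1 (fully open). In form: [{"x": .., "y": .., "z": .., "rx": .., "ry": .., "rz": .., "jaw": ..}, ...]. A call has 1 to 12 rows; each row shifts and turns the commanded pose from where the row before left it, along the tool's axes as they then stand; what a row does not reach is not made up. A row lasts 1/8 s, in which the tool goes at most 62.5 mm and 10.7 degrees, less where a joint would pass 70% of its speed; a pose out of reach is approached as far as the arm can. A call is refused whole if a number of a shift passes 62.5 or a number of a turn 10.7, either way. A call with a gripper value outside its range is refused whole. The fingers move at their own pace and stop on an object; the grip force is fixed at half the most. Time passes only in rows, so rows that do not move let the fingers close. It gives the time, the measured TCP pose, the force and the opening at its end, in the units of the state.
- get_state(): the state, without advancing time (a new reading comes with each control period).
- camera(name): name is "scene" or "top"; returns (picture, depth): 384x512x3 uint8, blue, green, red; 384x512 float32, m along the optical axis (not along the pixel's ray), 0 where there is no reading.
- camera_info(name): a dict with "mtx" (3x3 intrinsics, pixels), "k1" (the pictures are not rectified: a ray, as slopes to the right and down, at radius r is drawn at 1 + k1 r^2 times it, then the intrinsics apply), "world_from_camera" (4x4, takes a point from camera to world coordinates). Camera axes: x right, y up, looking along -z (the intrinsics and any distortion apply to the point x, -y, -z); pixel columns grow to the right and rows downward; lengths in m; the calibration is good to about 2 mm. A picture is of the moment at which its call begins. camera_info takes no time and is no camera call.
- hand_in(): hands the job in, once; it reports no verdict.
The state is a dict: "time_s": time; "joint_positions": joint angles; "joint_vel": joint speeds; "effort": joint torques, N m; "eef_pos": TCP position; "tool_rot": TCP orientation; "wrist_force": force on the tool from outside, world axes, zero at the start; "ft_torque": the same for the moment, N m; "grip_width": finger opening in m.
Only numpy, scipy, OpenCV 4.12 (cv2) and the standard library are available. Lean on these libraries where they do the work, as an engineer would, in place of code of your own. Each camera call takes 0.05 s, during which the arm holds its last target.

TASK

The knife isolator behind the metal screen stands open. Take the hook rod from its rack by the grip, reach over the screen without knocking it, hook the rod's bent end behind the isolator's cross bar and pull the lever over towards the screen to its stop; keep the rod pulling there with a steady 8 N or so for two seconds to seat the blades, never more than 16 N on the isolator. Then lay the rod back in the two notches of its rack, touching the isolator with nothing but the rod and leaving the blue beaker, dish and timer alone.

Things in the scene. Friction and masses are not known exactly. Their poses are not given: they have to be found in the camera images.
- isolator: Open knife isolator fixed to the bench: grey base with a white slab, 130 x 100 mm, top 40 mm above the bench, copper jaws. Origin: centre of its underside; z up. Its -x side faces the screen and roughly the robot. The lever's hinge axis is along its y at x = 0, 50 mm above the origin. The lever has two upright copper blades (4 mm thick, 50 mm apart) and a black cross bar.
- lever (a joint): Angle of the isolator's lever, rad. 0 = leaning 0.6 rad back, away from the screen (open); 1.2 = leaning 0.6 rad forward towards the screen, at its hard stop (closed). Stays where it is left; turning it takes about 3 N at the bar, and at the stop the force rises steeply.
- lever_bar (a point): Centre of the lever's black cross bar: 12 mm thick round bar, 76 mm long along the isolator's y, 70 mm from the hinge axis. Its height is 108 mm (open) to 120 mm (upright) and again 108 mm (closed). Between the blades, under the bar, 35 mm are free across: beside the blades the copper cheeks and jaws reach 81 mm above the bench, and in the middle nothing stands higher than 54 mm.
- screen: Upright sheet-metal splash screen, fixed to the bench between robot and isolator, parallel to the isolator's y. 140 mm wide (y), 6 mm thick, top edge bead 10 mm thick, 130 mm high. Origin: under the middle of the sheet on the bench. An electrode stand to the isolator's left (post 0.31 m high, 0.57 m ahead, arm and electrode up to 0.2 m high) and a block heater to its right (0.14 m high) must be cleared.
- hook_rod: Loose rod of about 0.2 kg (balanced 30 to 40 mm ahead of the grip's middle) with a black flat-sided grip, 90 mm long (x), 18 mm wide (y), 24 mm high, a 30 mm round rubber collar at each end of it. Origin: middle of the grip. A straight 8 mm steel shaft runs along its axis from x = -105 mm to x = +180 mm, where it is bent square down (-z). It starts in the rack with the grip level, 105 mm above the bench, and the bent end hanging down.
- hook_tip (a point): Lower end of the rod's bent end (8 mm thick): 180 mm ahead (x) and 75 mm below (z) the middle of the grip.
- rack: Fixed dark steel rack: base plate 215 x 60 x 8 mm with two uprights, 10 mm thick along x, at x = -75 and x = +90 mm, each with a 45-degree V notch open upwards, about 38 mm wide at the top, which is 119 mm above the bench. Origin: on the bench, under the middle of the grip of the rod as stored; x along the stored rod towards its bend. The stored rod's axis is 105 mm above the origin.
- beaker_blue: Bystander: beaker with blue contents, 62 x 68 x 84 mm, origin under its centre. Leave alone.
- petri: Bystander: shallow dish, 61 mm wide, 14 mm high, origin under its centre. Leave alone.
- timer: Bystander: white bench timer, 58 x 66 x 18 mm, origin under its centre. Leave alone.
Not all that is in view belongs to the job. There is more than one size of the isolator; the job needs the larger.

How it is judged:
By the outcome, as a careful person would: the job done as asked, in the order asked, and still so for the second after the job is handed in, with the robot touching nothing.
It also fails if it takes over 72 s, if anything falls off the work surface, if the arm or the gripper's body presses on something with over 40 N, if the wrist force passes 120 N, or if a joint passes its speed limit or range.

## Working session

There is one attempt and no reset: what is moved stays moved. The work goes in short steps, Python scripts to look and compute and a shell command to move; the robot and the scene stay as the last step left them, time stands still between calls to the robot, and variables do not carry over. Pictures are saved under pics/ and viewed, and the job is handed in when it is done.

```bash
mkdir -p pics; python3 - <<'E'
from workcell import *
import cv2,numpy as np
for n in("scene","top"):
    p,d=camera(n); cv2.imwrite(f"pics/{n}0.png",p); np.save(f"pics/{n}0.npy",d)
    i=camera_info(n); print(n,i)
s=get_state(); print(s)
E
```

```text
scene {'mtx': array([[374.79928849,   0.        , 256.98706289],
       [  0.        , 374.79928849, 189.81881694],
       [  0.        ,   0.        ,   1.        ]]), 'k1': 0.041178212066887813, 'world_from_camera': array([[ 0.66932699,  0.45826431, -0.58480356, -0.25185967],
       [-0.74286872,  0.42565168, -0.51668822, -0.84038644],
       [ 0.01214285,  0.78026564,  0.62533038,  0.95281119],
       [ 0.        ,  0.        ,  0.        ,  1.        ]])}
top {'mtx': array([[443.02392416,   0.        , 263.62388141],
       [  0.        , 443.02392416, 198.31358862],
       [  0.        ,   0.        ,   1.        ]]), 'k1': -0.04616395490039914, 'world_from_camera': array([[-8.81161719e-06,  9.97826791e-01, -6.58915377e-02,
         4.59357167e-01],
       [-9.99967852e-01,  5.19551397e-04,  8.00153792e-03,
        -1.14441642e-01],
       [ 8.01838295e-03,  6.58894899e-02,  9.97794709e-01,
         1.92442969e+00],
       [ 0.00000000e+00,  0.00000000e+00,  0.00000000e+00,
         1.00000000e+00]])}
{'time_s': 0.1, 'joint_positions': array([-8.54867341e-01,  3.59309276e-01,  1.11522308e-02, -3.06027028e-04,
       -1.22410267e+00, -2.88105093e-01]), 'joint_vel': array([ 0.00139077, -0.00161679,  0.00258102, -0.00015948, -0.00089354,
       -0.00131108]), 'effort': array([-3.03175490e-03, -5.84766304e+01,  2.94103146e+01,  6.95481107e+00,
       -3.29349488e-03,  2.27836745e-05]), 'eef_pos': array([ 0.2798506 , -0.61378012,  0.23046246]), 'tool_rot': array([[-7.43283671e-04, -4.14796452e-01,  9.09913925e-01],
       [ 1.29299146e-03,  9.09913017e-01,  4.14797094e-01],
       [-9.99998888e-01,  1.48482284e-03, -1.39995220e-04]]), 'wrist_force': array([-0.70479663, -0.48836546,  0.07817628]), 'ft_torque': array([-0.00364502, -0.02299357, -0.03740089]), 'grip_width': 0.08546008998715321}
```

View pics/scene0.png

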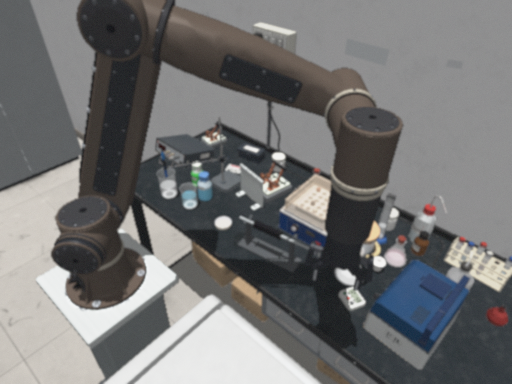

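View pics/top0.png

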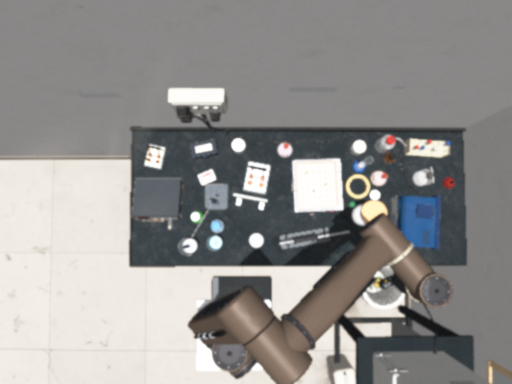

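The large isolator looks to be at top (257,178), behind the screen at (251,201). Smaller ones are at top (154,156) and scene (352,298). The rod and rack are at top (312,238). I'll enlarge both views to confirm.

```bash
python3 - <<'E'
import cv2
a=cv2.imread("pics/top0.png")[120:270,130:400]; cv2.imwrite("pics/topc.png",cv2.resize(a[:, :160],None,fx=5,fy=4,interpolation=cv2.INTER_CUBIC)[:600])
cv2.imwrite("pics/topd.png",cv2.resize(a[20:140,90:250],None,fx=5,fy=5,interpolation=cv2.INTER_CUBIC))
b=cv2.imread("pics/scene0.png")[130:270,180:340]; cv2.imwrite("pics/scc.png",cv2.resize(b,None,fx=4,fy=4,interpolation=cv2.INTER_CUBIC))
E
```

```text
(no output)
```

View pics/topd.png

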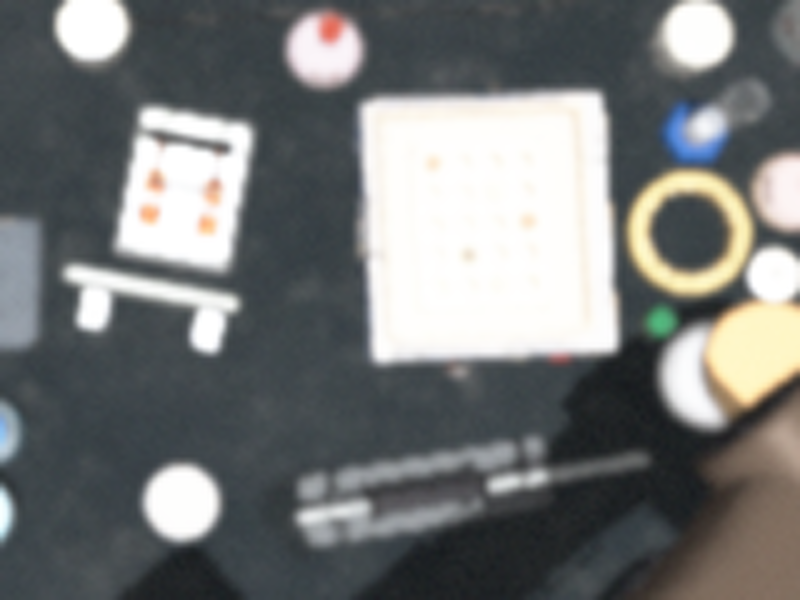

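View pics/scc.png

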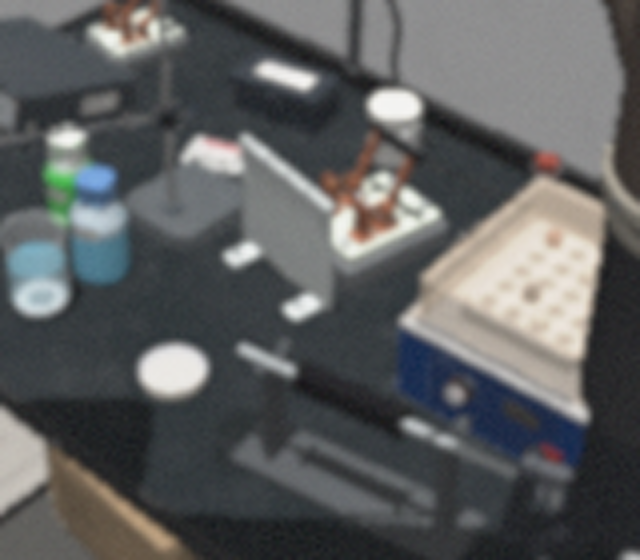

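```bash
cat > h.py <<'E'
import numpy as np,cv2
from workcell import *
def ray(n,u,v):
    i=camera_info(n);K=i["mtx"];k=i["k1"]
    q=cv2.undistortPoints(np.array([[[u,v]]],float),K,np.array([k,0,0,0,0.]))[0,0]
    T=i["world_from_camera"]; d=T[:3,:3]@np.array([q[0],-q[1],-1.]); return T[:3,3],d
def onz(n,u,v,z):
    o,d=ray(n,u,v); return o+d*(z-o[2])/d[2]
def withd(n,u,v,D):
    o,d=ray(n,u,v); return o+d*D
def proj(n,p):
    i=camera_info(n);T=i["world_from_camera"];c=T[:3,:3].T@(np.asarray(p,float)-T[:3,3])
    a=np.array([c[0],-c[1]])/-c[2]; a*=1+i["k1"]*(a@a); return i["mtx"][:2,:2]@a+i["mtx"][:2,2]
E
python3 - <<'E'
from h import *
d=np.load("pics/top0.npy")
def T(x,y): return 220+(x+.5)/5-.5,140+(y+.5)/5-.5
for nm,x,y,z in [("tail",297,520,.109),("bend",648,460,.109),("gripL",370,497,.117),("gripR",488,487,.117),("collarwhiteR",548,480,.11),
 ("scrL",64,270,.13),("scrR",240,302,.13),("baseTL",140,105,.04),("baseTR",254,124,.04),("baseBR",230,270,.04),("baseBL",116,248,.04),("barL",145,134,.108),("barR",231,148,.108),
 ("petri?",181,502,.014)]:
    u,v=T(x,y); D=d[int(round(v)),int(round(u))]
    print(nm,np.round([u,v],1),onz("top",u,v,z).round(4),"depthz",withd("top",u,v,D).round(4))
E
```

```text
tail [279.  243.6] [ 0.394  -0.1918  0.109 ] depthz [ 0.3902 -0.1962  0.0051]
bend [349.2 231.6] [ 0.4426 -0.48    0.109 ] depthz [ 0.4425 -0.4816  0.1011]
gripL [293.6 239. ] [ 0.4129 -0.2509  0.117 ] depthz [ 0.4131 -0.2501  0.1275]
gripR [317.2 237. ] [ 0.4209 -0.3472  0.117 ] depthz [ 0.421  -0.3464  0.1228]
collarwhiteR [329.2 235.6] [ 0.4264 -0.3974  0.11  ] depthz [ 0.4245 -0.4138  0.0044]
scrL [232.4 193.6] [ 0.597 -0.002  0.13 ] depthz [ 0.6072  0.0063 -0.0033]
scrR [267.6 200. ] [ 0.571 -0.145  0.13 ] depthz [ 0.5793 -0.1472 -0.0028]
baseTL [247.6 160.6] [ 0.7458 -0.0608  0.04  ] depthz [ 0.7526 -0.0596 -0.0045]
baseTR [270.4 164.4] [ 0.7295 -0.1586  0.04  ] depthz [ 0.7362 -0.1597 -0.0065]
baseBR [265.6 193.6] [ 0.604 -0.138  0.04 ] depthz [ 0.6072 -0.1385 -0.002 ]
baseBL [242.8 189.2] [ 0.6227 -0.0407  0.04  ] depthz [ 0.6238 -0.0402  0.0273]
barL [248.6 166.4] [ 0.7113 -0.067   0.108 ] depthz [ 0.7098 -0.0673  0.1192]
barR [265.8 169.2] [ 0.6998 -0.138   0.108 ] depthz [ 0.6976 -0.1378  0.1243]
petri? [255.8 240. ] [ 0.406  -0.0961  0.014 ] depthz [ 0.406  -0.0961  0.0132]
```

The two views agree on which is which. The large isolator is at top (257,178): its base measures 98 x 128 mm, its bar 72 mm, and it stands behind the screen. The one at top (154,156) is smaller. Next I'll refine the rod, bar and screen positions with larger crops.

```bash
python3 - <<'E'
import cv2,numpy as np
t=cv2.imread("pics/top0.png");s=cv2.imread("pics/scene0.png")
f=lambda im,x,y,w,h,k:cv2.resize(im[y:y+h,x:x+w],None,fx=k,fy=k,interpolation=cv2.INTER_CUBIC)
g=lambda a:np.clip(255*(a/255.)**.5,0,255).astype(np.uint8)
cv2.imwrite("pics/z1.png",f(t,228,150,50,60,10))
cv2.imwrite("pics/z2.png",g(f(t,270,220,90,36,8)))
cv2.imwrite("pics/z3.png",f(s,232,150,66,60,10))
cv2.imwrite("pics/z4.png",g(f(s,230,205,100,60,8)))
E
```

```text
(no output)
```

View pics/z1.png

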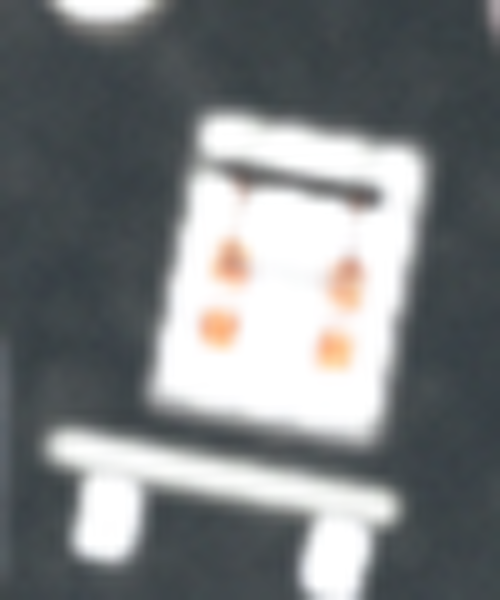

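View pics/z2.png

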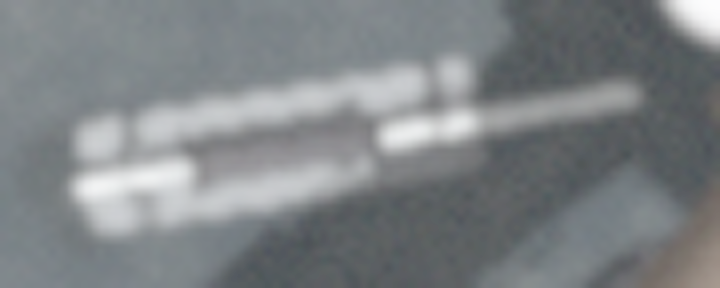

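View pics/z3.png

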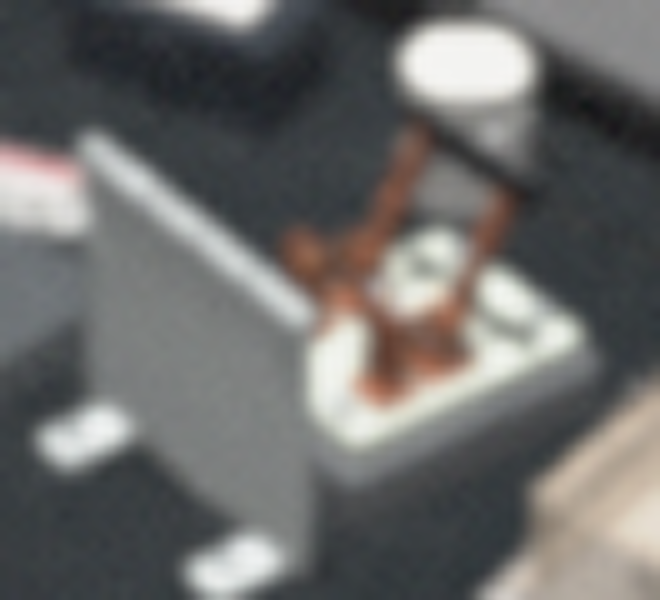

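View pics/z4.png

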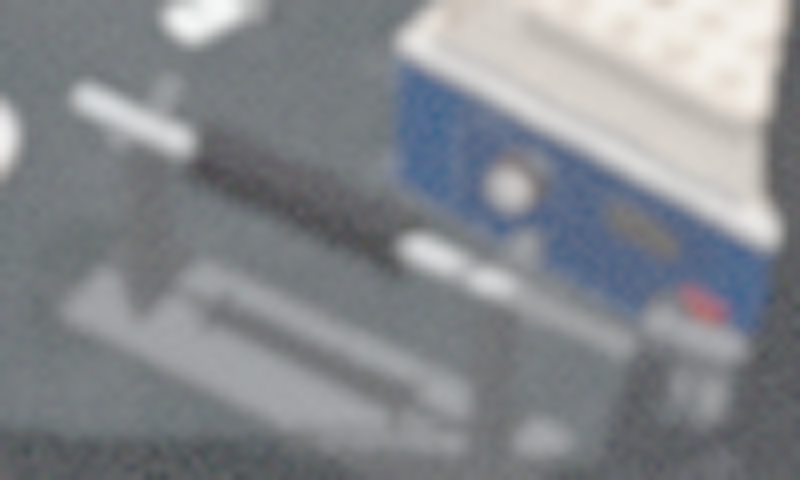

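```bash
python3 - <<'E'
from h import *
def C(o,k,x,y): return o[0]+(x+.5)/k-.5,o[1]+(y+.5)/k-.5
def tri(nm,a,b):
    o1,d1=ray("top",*a);o2,d2=ray("scene",*b)
    A=np.stack([d1,-d2],1);t=np.linalg.lstsq(A,o2-o1,rcond=None)[0]
    p,q=o1+d1*t[0],o2+d2*t[1]; print(nm,((p+q)/2).round(4),"gap",np.linalg.norm(p-q).round(4))
    return (p+q)/2
z1=lambda x,y:C((228,150),10,x,y);z2=lambda x,y:C((270,220),8,x,y);z3=lambda x,y:C((232,150),10,x,y);z4=lambda x,y:C((230,205),8,x,y)
tri("barL",z1(203,165),z3(407,110));tri("barR",z1(382,196),z3(535,190))
tri("scrL",z1(47,445),z3(90,140));tri("scrR",z1(398,507),z3(310,318))
tri("tail",z2(75,187),z4(75,95));tri("bend",z2(640,93),z4(632,345))
tri("gripL",z2(196,163),z4(197,150));tri("gripR",z2(376,140),z4(398,250))
for z in[[205,113],[427,150],[375,437],[150,400]]: print(onz("top",*z1(*z),.04).round(4))
for z in[[440,228],[585,340],[355,450]]: print("sc",onz("scene",*z3(*z),.04).round(4))
for p in[[203,165],[382,196]]: print("bar108",onz("top",*z1(*p),.108).round(4))
for p in[[407,110],[535,190]]: print("bar108s",onz("scene",*z3(*p),.108).round(4))
for n,p in[("tail",(75,187)),("bend",(640,93)),("gripL",(196,163)),("gripR",(376,140))]: print(n,onz("top",*z2(*p),.107).round(4))
for n,p in[("tail",(75,95)),("bend",(632,345)),("gripL",(197,150)),("gripR",(398,250))]: print(n,"s",onz("scene",*z4(*p),.107).round(4))
E
```

```text
barL [ 0.713  -0.0649  0.1121] gap 0.0024
barR [ 0.7001 -0.1391  0.1159] gap 0.0037
scrL [ 0.5964 -0.0023  0.1272] gap 0.003
scrR [ 0.5691 -0.143   0.1295] gap 0.0026
tail [ 0.3959 -0.1911  0.1049] gap 0.0017
bend [ 0.4339 -0.4645  0.1266] gap 0.0338
gripL [ 0.407  -0.2518  0.1053] gap 0.0051
gripR [ 0.4196 -0.3454  0.1031] gap 0.0024
[ 0.7447 -0.0628  0.04  ]
[ 0.7288 -0.158   0.04  ]
[ 0.6055 -0.1356  0.04  ]
[ 0.6212 -0.0396  0.04  ]
sc [ 0.74   -0.0651  0.04  ]
sc [ 0.7211 -0.156   0.04  ]
sc [ 0.6065 -0.1339  0.04  ]
bar108 [ 0.7128 -0.0639  0.108 ]
bar108 [ 0.7    -0.1378  0.108 ]
bar108s [ 0.7186 -0.0619  0.108 ]
bar108s [ 0.7105 -0.1338  0.108 ]
tail [ 0.3966 -0.1916  0.107 ]
bend [ 0.4443 -0.4819  0.107 ]
gripL [ 0.4088 -0.2535  0.107 ]
gripR [ 0.4204 -0.3458  0.107 ]
tail s [ 0.3937 -0.1921  0.107 ]
bend s [ 0.4373 -0.4435  0.107 ]
gripL s [ 0.4038 -0.2512  0.107 ]
gripR s [ 0.4157 -0.3469  0.107 ]
```

The rod's origin is about (0.413, -0.299), pointing at about -80.7°. The isolator's centre is about (0.675, -0.099), with yaw about -9.6° and the open bar at about (0.709, -0.102). The screen top is centred at (0.583, -0.0725, 0.13). Next I'll turn the tool to match the grip.

```bash
cat >> h.py <<'E'
from scipy.spatial.transform import Rotation as Ro
def Rt(rod_yaw_deg,pitch_down_deg=0):
    # tool rot when rod x has this yaw and nose-down pitch; rod x = -tool z, rod z = -tool x
    B=Ro.from_euler('ZY',[rod_yaw_deg,pitch_down_deg],degrees=True).as_matrix()
    return np.stack([-B[:,2],-B[:,1],-B[:,0]],1)
def delta(p,R,s=None):
    s=s or get_state();C=s["tool_rot"]
    rv=Ro.from_matrix(C.T@R).as_rotvec(degrees=True)
    return "shift mm (tool now)",(C.T@(np.array(p)-s["eef_pos"])*1e3).round(1),"shift after turn",(R.T@(np.array(p)-s["eef_pos"])*1e3).round(1),"turn",rv.round(2)
def st():
    s=get_state();print(round(s["time_s"],2),s["eef_pos"].round(4),"F",s["wrist_force"].round(2),"T",s["ft_torque"].round(2),"w",round(s["grip_width"],4),"q",s["joint_positions"].round(2))
E
python3 - <<'E'
from h import *
print(*delta([.411,-.287,.18],Rt(-80.7)))
E
```

```text
shift mm (tool now) [ 50.8 242.9 254.9] shift after turn [  50.5 -182.2  301.3] turn [-7.479e+01  5.000e-02 -8.000e-02]
```

```bash
python3 -m inch '[{"rx":-10.68},{"rx":-10.68},{"rx":-10.68},{"rx":-10.68},{"rx":-10.68},{"rx":-10.68},{"rx":-10.68},{"y":-30,"z":50},{"y":-30,"z":50},{"y":-30,"z":50},{"y":-30,"z":50},{"y":-30,"z":50}]'; python3 - <<'E'
from h import *
st();print(*delta([.411,-.287,.18],Rt(-80.7)))
E
```

```text
0.1 [ 0.2799 -0.6138  0.2305] F [-0.7  -0.49  0.08] T [-0.   -0.02 -0.04] w 0.0855 q [-0.85  0.36  0.01 -0.   -1.22 -0.29]
shift mm (tool now) [ 50.8 242.9 254.9] shift after turn [  50.5 -182.2  301.3] turn [-7.479e+01  5.000e-02 -8.000e-02]schema error: expected keys x, y, z, rx, ry, rz, jaw
```

```bash
python3 -m inch '[{"x":0,"y":0,"z":0,"rx":-10.68,"ry":0,"rz":0,"jaw":1},{"x":0,"y":0,"z":0,"rx":-10.68,"ry":0,"rz":0,"jaw":1},{"x":0,"y":0,"z":0,"rx":-10.68,"ry":0,"rz":0,"jaw":1},{"x":0,"y":0,"z":0,"rx":-10.68,"ry":0,"rz":0,"jaw":1},{"x":0,"y":0,"z":0,"rx":-10.68,"ry":0,"rz":0,"jaw":1},{"x":0,"y":0,"z":0,"rx":-10.68,"ry":0,"rz":0,"jaw":1},{"x":0,"y":0,"z":0,"rx":-10.68,"ry":0,"rz":0,"jaw":1},{"x":0,"y":-30,"z":50,"rx":0,"ry":0,"rz":0,"jaw":1},{"x":0,"y":-30,"z":50,"rx":0,"ry":0,"rz":0,"jaw":1},{"x":0,"y":-30,"z":50,"rx":0,"ry":0,"rz":0,"jaw":1},{"x":0,"y":-30,"z":50,"rx":0,"ry":0,"rz":0,"jaw":1},{"x":0,"y":-30,"z":50,"rx":0,"ry":0,"rz":0,"jaw":1}]'; python3 - <<'E'
from h import *
st();print(*delta([.411,-.287,.18],Rt(-80.7)))
E
```

```text
time_s: 1.6
eef_pos: [0.388, -0.3414, 0.2311]
tool_rot: [[-0.0, -0.987, -0.161], [0.0, -0.161, 0.987], [-1.0, 0.0, 0.0]]
wrist_force: [1.3, -0.7, 0.2]
grip_width: 0.0855
1.6 [ 0.388  -0.3414  0.2311] F [ 1.32 -0.68  0.21] T [-0.03 -0.15 -0.02] w 0.0855 q [-0.34  0.1  -0.33 -0.   -1.14  0.5 ]
shift mm (tool now) [ 51.1 -31.4  50. ] shift after turn [ 51.1 -31.5  50. ] turn [-0.04  0.01 -0.  ]
```

```bash
python3 -m inch '[{"x":0,"y":-16,"z":25,"rx":0,"ry":0,"rz":0,"jaw":1},{"x":0,"y":-15.5,"z":25,"rx":0,"ry":0,"rz":0,"jaw":1},{"x":25,"y":0,"z":0,"rx":0,"ry":0,"rz":0,"jaw":1},{"x":26,"y":0,"z":0,"rx":0,"ry":0,"rz":0,"jaw":1},{"x":0,"y":0,"z":0,"rx":0,"ry":0,"rz":0,"jaw":1}]'; python3 - <<'E'
from h import *
st();print(*delta([.411,-.287,.088],Rt(-80.7)))
t,_=camera("top");s,_=camera("scene")
cv2.imwrite("pics/t1.png",t);cv2.imwrite("pics/s1.png",s)
cv2.imwrite("pics/t1c.png",cv2.resize(t[215:265,265:365],None,fx=8,fy=8,interpolation=cv2.INTER_CUBIC))
cv2.imwrite("pics/s1c.png",cv2.resize(s[180:280,220:350],None,fx=6,fy=6,interpolation=cv2.INTER_CUBIC))
E
```

```text
time_s: 2.22
eef_pos: [0.4094, -0.2882, 0.1786]
tool_rot: [[-0.004, -0.987, -0.161], [0.001, -0.161, 0.987], [-1.0, 0.004, 0.002]]
wrist_force: [0.2, -1.0, 0.4]
grip_width: 0.0851
2.23 [ 0.4094 -0.2882  0.1786] F [ 0.22 -0.98  0.4 ] T [ 0.   -0.02 -0.  ] w 0.0851 q [-0.22  0.12 -0.44 -0.   -1.02  0.38]
shift mm (tool now) [90.6 -2.1  0.8] shift after turn [90.6 -1.8  0.9] turn [-0.03  0.12 -0.21]
```

View pics/t1c.png

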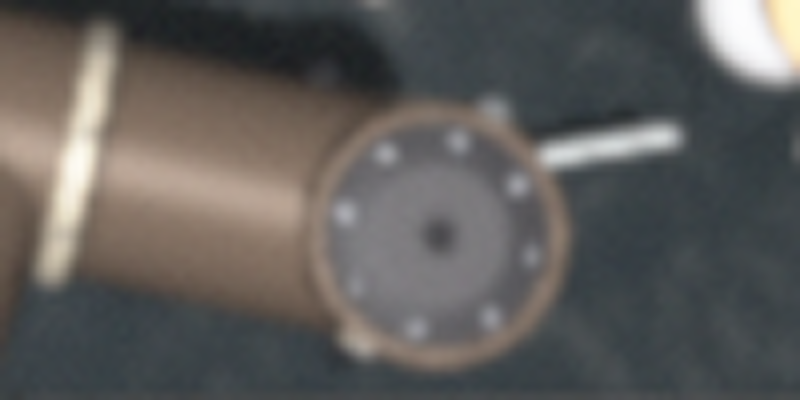

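View pics/s1c.png

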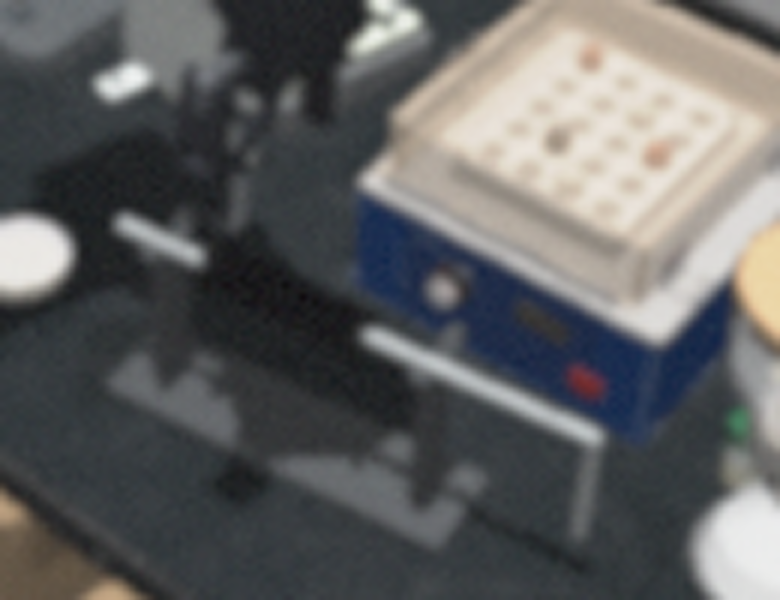

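The bend now shows clearly in both views: top at about (350,231.8), scene at about (319.5,253). The vertical part runs down to scene (317,270). Triangulating.

```bash
python3 - <<'E'
from h import *
def tri(a,b):
    o1,d1=ray("top",*a);o2,d2=ray("scene",*b)
    A=np.stack([d1,-d2],1);t=np.linalg.lstsq(A,o2-o1,rcond=None)[0]
    p,q=o1+d1*t[0],o2+d2*t[1]; return ((p+q)/2).round(4),np.linalg.norm(p-q).round(4)
C=lambda o,k,x,y:(o[0]+(x+.5)/k-.5,o[1]+(y+.5)/k-.5)
b=C((265,215),8,680,135);c=C((220,180),6,598,438)
print(tri(b,c),onz("top",*b,.107),onz("scene",*c,.107))
for p in[(118,222),(204,258),(365,335),(598,438)]: print(onz("scene",*C((220,180),6,*p),.107).round(4))
print("tip",onz("scene",*C((220,180),6,580,540),.03).round(4))
for r in[-.105,-.045,.045,.18]:
    P=np.array([.413,-.299,.105])+r*np.array([.1616,-.9869,0]);print(r,((proj("scene",P)-[220,180])*6).round(),((proj("top",P)-[265,215])*8).round())
E
```

```text
(array([ 0.4425, -0.4803,  0.1089]), np.float64(0.0028)) [ 0.44326414 -0.48186855  0.107     ] [ 0.44299903 -0.47852983  0.107     ]
[ 0.3939 -0.1933  0.107 ]
[ 0.405  -0.2475  0.107 ]
[ 0.4193 -0.3483  0.107 ]
[ 0.443  -0.4785  0.107 ]
tip [ 0.4418 -0.4787  0.03  ]
-0.105 [121. 222.] [119. 224.]
-0.045 [212. 264.] [234. 205.]
0.045 [356. 330.] [407. 177.]
0.18 [591. 437.] [666. 134.]
```

```bash
python3 -m inch '[{"x":25,"y":-1,"z":2,"rx":0,"ry":0,"rz":0,"jaw":1},{"x":30,"y":0,"z":0,"rx":0,"ry":0,"rz":0,"jaw":1},{"x":25,"y":0,"z":0,"rx":0,"ry":0,"rz":0,"jaw":1},{"x":10,"y":0,"z":0,"rx":0,"ry":0,"rz":0,"jaw":1},{"x":0,"y":0,"z":0,"rx":0,"ry":0,"rz":0,"jaw":1},{"x":0,"y":0,"z":0,"rx":0,"ry":0,"rz":0,"jaw":1}]'; python3 - <<'E'
from h import *
st();print(*delta([.410,-.2857,.088],Rt(-80.5)))
s,_=camera("scene")
cv2.imwrite("pics/s2c.png",cv2.resize(s[180:280,220:350],None,fx=6,fy=6,interpolation=cv2.INTER_CUBIC))
E
```

```text
time_s: 3.08
eef_pos: [0.4123, -0.287, 0.0915]
tool_rot: [[0.002, -0.987, -0.161], [-0.001, -0.161, 0.987], [-1.0, -0.002, -0.001]]
wrist_force: [-0.5, -0.8, -0.0]
grip_width: 0.0855
3.08 [ 0.4123 -0.287   0.0915] F [-0.54 -0.78 -0.  ] T [ 0.01 -0.02  0.04] w 0.0855 q [-0.22  0.22 -0.55  0.   -0.8   0.38]
shift mm (tool now) [3.5 2.1 1.7] shift after turn [3.5 2.1 1.7] turn [-0.22 -0.06  0.09]
```

View pics/s2c.png

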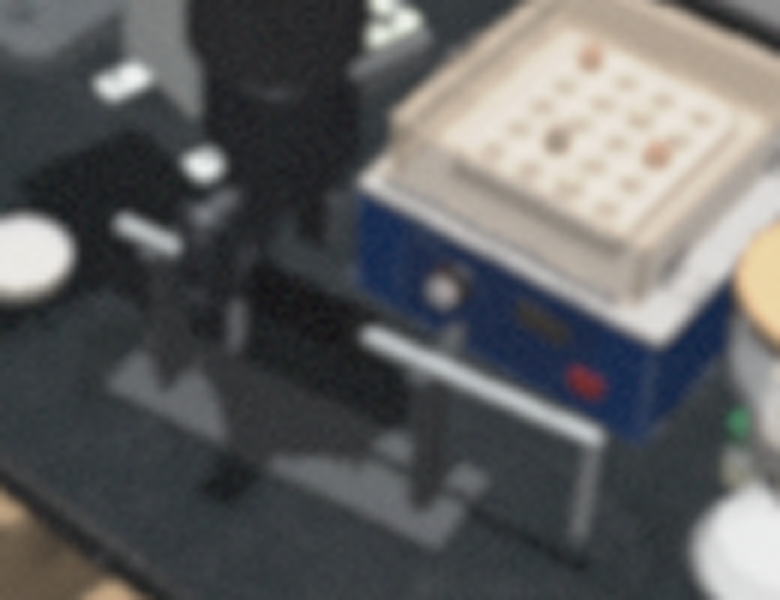

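The fingers straddle the grip and the rod hasn't moved. Small correction, then close.

```bash
python3 -m inch '[{"x":3,"y":2,"z":2,"rx":0,"ry":0,"rz":0,"jaw":1},{"x":0,"y":0,"z":0,"rx":0,"ry":0,"rz":0,"jaw":0.4},{"x":0,"y":0,"z":0,"rx":0,"ry":0,"rz":0,"jaw":0.4},{"x":0,"y":0,"z":0,"rx":0,"ry":0,"rz":0,"jaw":0},{"x":0,"y":0,"z":0,"rx":0,"ry":0,"rz":0,"jaw":0},{"x":0,"y":0,"z":0,"rx":0,"ry":0,"rz":0,"jaw":0},{"x":0,"y":0,"z":0,"rx":0,"ry":0,"rz":0,"jaw":0},{"x":0,"y":0,"z":0,"rx":0,"ry":0,"rz":0,"jaw":0}]'; python3 - <<'E'
from h import *
st()
E
```

```text
time_s: 4.12
eef_pos: [0.4109, -0.2853, 0.0879]
tool_rot: [[0.003, -0.987, -0.162], [-0.001, -0.162, 0.987], [-1.0, -0.003, -0.001]]
wrist_force: [5.0, 0.2, -0.3]
grip_width: 0.0173
4.12 [ 0.4109 -0.2853  0.0879] F [ 4.98  0.25 -0.32] T [ 0.21 -1.93  0.17] w 0.0173 q [-0.21  0.22 -0.56  0.   -0.79  0.38]
```

```bash
python3 -m inch '[{"x":-10,"y":0,"z":0,"rx":0,"ry":0,"rz":0,"jaw":0},{"x":-20,"y":0,"z":0,"rx":0,"ry":0,"rz":0,"jaw":0},{"x":-30,"y":0,"z":0,"rx":0,"ry":0,"rz":0,"jaw":0},{"x":-40,"y":0,"z":0,"rx":0,"ry":0,"rz":0,"jaw":0},{"x":-30,"y":0,"z":0,"rx":0,"ry":0,"rz":0,"jaw":0},{"x":-10,"y":0,"z":0,"rx":0,"ry":0,"rz":0,"jaw":0},{"x":0,"y":0,"z":0,"rx":0,"ry":0,"rz":0,"jaw":0},{"x":0,"y":0,"z":0,"rx":0,"ry":0,"rz":0,"jaw":0}]'; python3 - <<'E'
from h import *
st()
t,_=camera("top");s,_=camera("scene")
cv2.imwrite("pics/t3c.png",cv2.resize(t[215:265,265:365],None,fx=8,fy=8,interpolation=cv2.INTER_CUBIC))
cv2.imwrite("pics/s3c.png",cv2.resize(s[150:270,220:350],None,fx=5,fy=5,interpolation=cv2.INTER_CUBIC))
E
```

```text
time_s: 5.12
eef_pos: [0.4082, -0.2847, 0.2258]
tool_rot: [[-0.003, -0.987, -0.161], [0.001, -0.161, 0.987], [-1.0, 0.002, 0.002]]
wrist_force: [0.1, -0.6, -2.1]
grip_width: 0.0168
5.12 [ 0.4082 -0.2847  0.2258] F [ 0.13 -0.62 -2.11] T [0.08 0.06 0.06] w 0.0168 q [-0.21  0.07 -0.38 -0.   -1.13  0.38]
```

View pics/s3c.png

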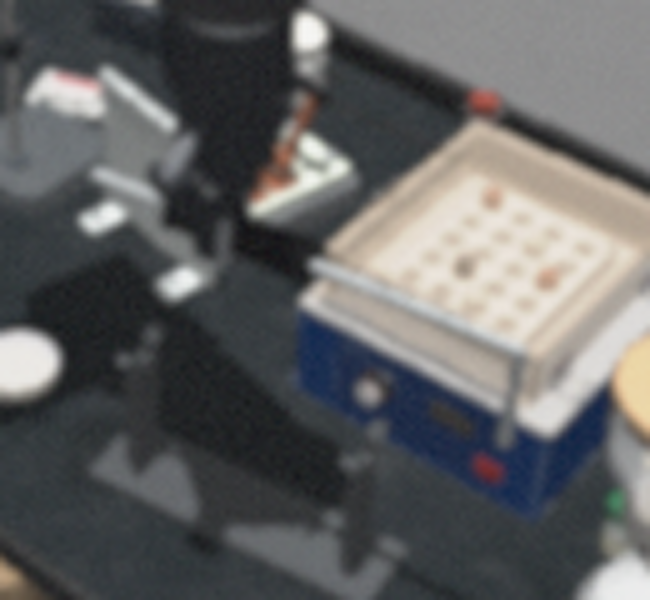

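View pics/t3c.png

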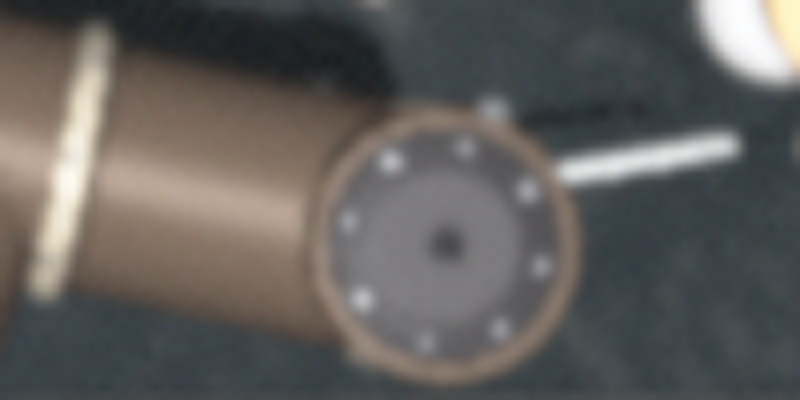

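The rod is lifted clear of the rack, with the bend at scene crop (522,355) and top crop (740,147). Next I'll check where the hook sits relative to the TCP.

```bash
cat >> h.py <<'E'
def tri(a,b):
    o1,d1=ray("top",*a);o2,d2=ray("scene",*b)
    A=np.stack([d1,-d2],1);t=np.linalg.lstsq(A,o2-o1,rcond=None)[0]
    p,q=o1+d1*t[0],o2+d2*t[1]; return ((p+q)/2).round(4),np.linalg.norm(p-q).round(4)
Cc=lambda o,k,x,y:(o[0]+(x+.5)/k-.5,o[1]+(y+.5)/k-.5)
E
python3 - <<'E'
from h import *
a=Cc((265,215),8,738,147);b=Cc((220,150),5,522,353)
p,g=tri(a,b);s=get_state();print(p,g,"rel tool mm",(s["tool_rot"].T@(p-s["eef_pos"])*1e3).round(1))
print(np.round([proj("scene",[p[0],p[1],z]) for z in(.245,.168)],1), Cc((220,150),5,508,442))
# target: hook above past bar
iso=np.array([.675,-.099]);yaw=np.radians(-9.7);ex=np.array([np.cos(yaw),np.sin(yaw)]);ey=np.array([-ex[1],ex[0]])
for n,q in[("bar",[.709,-.1015]),("scr",[.583,-.0725])]: print(n,((np.array(q)-iso)@ex).round(4),((np.array(q)-iso)@ey).round(4))
E
```

```text
[ 0.4379 -0.4805  0.2444] 0.0029 rel tool mm [ -18.7    2.5 -197.9]
[[324.6 220. ]
 [321.2 239.6]] (321.2, 238.0)
bar 0.0339 0.0033
scr -0.0951 0.0106
```

```bash
python3 - <<'E'
from h import *
print(*delta([.5465,-.0734,.226],Rt(-9.7)))
for uv in[(216,196),(210,186),(207,212),(222,190)]: print(uv,[onz("top",*uv,z).round(3)[:2].tolist() for z in(.03,.2,.31)])
t,d=camera("top");cv2.imwrite("pics/t4c.png",cv2.resize(t[150:260,170:290],None,fx=5,fy=5,interpolation=cv2.INTER_CUBIC))
E
```

```text
shift mm (tool now) [  -0.2 -170.3  186.4] shift after turn [-1.000e-01 -2.316e+02 -1.005e+02] turn [-7.104e+01  1.400e-01 -7.000e-02]
(216, 196) [[0.594, 0.074], [0.582, 0.058], [0.574, 0.047]]
(210, 186) [[0.637, 0.101], [0.621, 0.081], [0.611, 0.069]]
(207, 212) [[0.526, 0.112], [0.52, 0.092], [0.516, 0.079]]
(222, 190) [[0.62, 0.049], [0.606, 0.034], [0.596, 0.025]]
```

View pics/t4c.png

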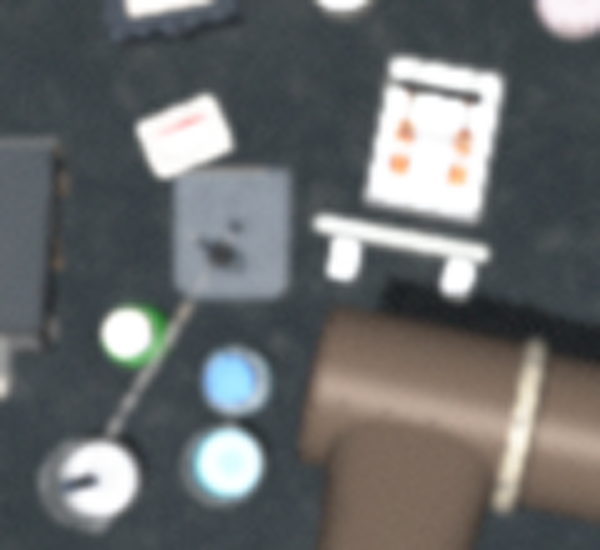

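```bash
python3 - <<'E'
from h import *
t,d=camera("top")
for u,v in[(236,232),(240,222),(250,228),(265,230),(280,235),(300,240),(320,244),(250,245),(250,255),(238,215),(234,240)]:
    print((u,v),withd("top",u,v,d[v,u]).round(3))
s,_=camera("scene");cv2.imwrite("pics/s4.png",s)
E
```

```text
(236, 232) [ 0.447 -0.045  0.646]
(240, 222) [ 0.475 -0.057  0.643]
(250, 228) [ 0.458 -0.086  0.648]
(265, 230) [ 0.452 -0.129  0.649]
(280, 235) [ 0.438 -0.172  0.648]
(300, 240) [ 0.424 -0.229  0.645]
(320, 244) [ 0.413 -0.284  0.668]
(250, 245) [ 0.41  -0.086  0.663]
(250, 255) [ 0.383 -0.086  0.681]
(238, 215) [ 0.496 -0.05   0.631]
(234, 240) [ 0.423 -0.038  0.628]
```

View pics/s4.png

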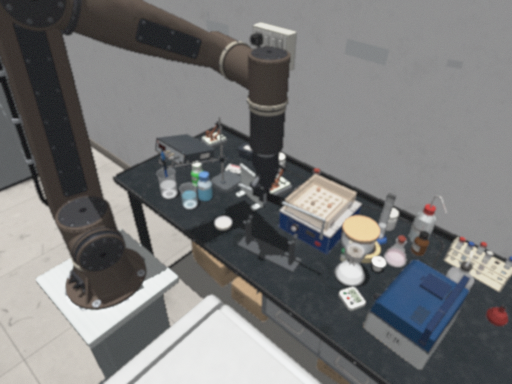

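The arm's offset link stays above about 0.44 m, clear of the 0.31 m post. Now I'll turn the rod into line with the isolator.

```bash
python3 -m inch '[{"x":-10,"y":0,"z":0,"rx":0,"ry":0,"rz":0,"jaw":0},{"x":-8,"y":0,"z":0,"rx":-6,"ry":0,"rz":0,"jaw":0},{"x":0,"y":0,"z":0,"rx":-10,"ry":0,"rz":0,"jaw":0},{"x":0,"y":0,"z":0,"rx":-10,"ry":0,"rz":0,"jaw":0},{"x":0,"y":0,"z":0,"rx":-10,"ry":0,"rz":0,"jaw":0},{"x":0,"y":0,"z":0,"rx":-10,"ry":0,"rz":0,"jaw":0},{"x":0,"y":0,"z":0,"rx":-10,"ry":0,"rz":0,"jaw":0},{"x":0,"y":0,"z":0,"rx":-10,"ry":0,"rz":0,"jaw":0},{"x":0,"y":0,"z":0,"rx":-5,"ry":0,"rz":0,"jaw":0},{"x":0,"y":0,"z":0,"rx":0,"ry":0,"rz":0,"jaw":0}]'; python3 - <<'E'
from h import *
st();print(*delta([.5465,-.0734,.235],Rt(-9.7)))
E
```

```text
time_s: 6.62
eef_pos: [0.4093, -0.2852, 0.2459]
tool_rot: [[0.0, -0.17, -0.986], [-0.0, -0.986, 0.17], [-1.0, 0.0, -0.0]]
wrist_force: [-0.5, 0.3, -1.2]
grip_width: 0.0172
6.62 [ 0.4093 -0.2852  0.2459] F [-0.5   0.33 -1.17] T [ 0.01  0.07 -0.  ] w 0.0172 q [-0.21  0.06 -0.34  0.   -1.17  1.61]
shift mm (tool now) [  10.9 -232.   -99.3] shift after turn [  10.9 -231.9  -99.5] turn [-0.07 -0.03 -0.01]
```

```bash
python3 -m inch '[{"x":0,"y":-20,"z":-9,"rx":0,"ry":0,"rz":0,"jaw":0},{"x":0,"y":-40,"z":-17,"rx":0,"ry":0,"rz":0,"jaw":0},{"x":0,"y":-50,"z":-21,"rx":0,"ry":0,"rz":0,"jaw":0},{"x":0,"y":-50,"z":-21,"rx":0,"ry":0,"rz":0,"jaw":0},{"x":0,"y":-45,"z":-19,"rx":0,"ry":0,"rz":0,"jaw":0},{"x":0,"y":-27,"z":-12,"rx":0,"ry":0,"rz":0,"jaw":0},{"x":0,"y":0,"z":0,"rx":0,"ry":0,"rz":0,"jaw":0},{"x":0,"y":0,"z":0,"rx":0,"ry":0,"rz":0,"jaw":0}]'; python3 - <<'E'
from h import *
st()
t,_=camera("top");s,_=camera("scene")
cv2.imwrite("pics/t5c.png",cv2.resize(t[140:230,200:300],None,fx=6,fy=6,interpolation=cv2.INTER_CUBIC))
cv2.imwrite("pics/s5c.png",cv2.resize(s[120:220,200:320],None,fx=6,fy=6,interpolation=cv2.INTER_CUBIC))
E
```

```text
time_s: 7.62
eef_pos: [0.5457, -0.0733, 0.2453]
tool_rot: [[-0.0, -0.17, -0.985], [-0.0, -0.985, 0.17], [-1.0, 0.0, 0.0]]
wrist_force: [0.4, 0.5, -1.7]
grip_width: 0.0173
7.62 [ 0.5457 -0.0733  0.2453] F [ 0.44  0.45 -1.74] T [-0.04  0.09 -0.01] w 0.0173 q [ 0.22  0.15 -0.24  0.   -1.18  1.18]
```

View pics/t5c.png

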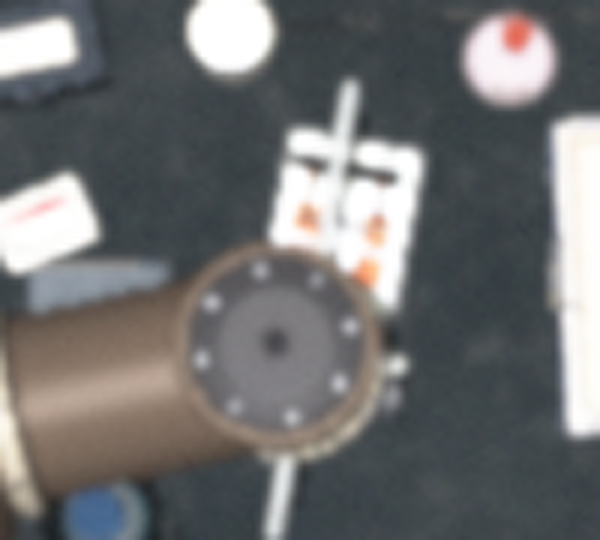

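View pics/s5c.png

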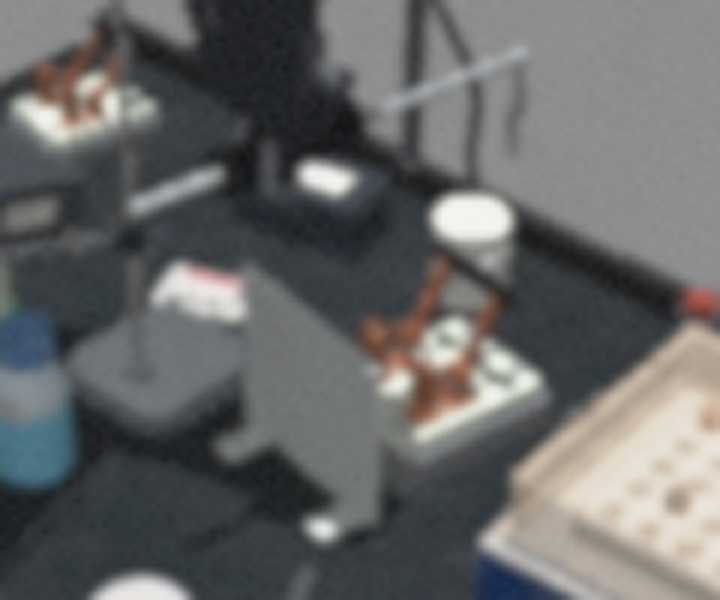

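```bash
python3 - <<'E'
from h import *
iso=np.array([.675,-.099]);yaw=np.radians(-9.7);ex=np.array([np.cos(yaw),np.sin(yaw)]);ey=np.array([-ex[1],ex[0]])
f=lambda p:[((p[:2]-iso)@ex).round(4),((p[:2]-iso)@ey).round(4)]
a=Cc((200,140),6,350,80);b=Cc((200,120),6,525,50)
p,g=tri(a,b);print(p,g,f(p));print(onz("top",*a,.264),f(onz("top",*a,.264)))
for x,y in[(291,155),(396,176)]:
  q=onz("top",*Cc((200,140),6,x,y),.108);print("bar",q,f(q))
q=onz("top",*Cc((200,140),6,278,520),.264);print("tail",q,f(q))
for x,y in[(446,252),(508,294)]:
  q=onz("scene",*Cc((200,120),6,x,y),.108);print("bar s",q,f(q))
E
```

```text
[ 0.7415 -0.1064  0.2631] 0.0007 [np.float64(0.0668), np.float64(0.0039)]
[ 0.74112037 -0.1061657   0.264     ] [np.float64(0.0664), np.float64(0.0041)]
bar [ 0.71541948 -0.06483237  0.108     ] [np.float64(0.0341), np.float64(0.0405)]
bar [ 0.70093429 -0.13709836  0.108     ] [np.float64(0.032), np.float64(-0.0332)]
tail [ 0.46425138 -0.0615216   0.264     ] [np.float64(-0.2141), np.float64(0.0014)]
bar s [ 0.71760946 -0.07142586  0.108     ] [np.float64(0.0374), np.float64(0.0344)]
bar s [ 0.7082242  -0.13166904  0.108     ] [np.float64(0.0383), np.float64(-0.0266)]
```

The hook is 25 mm beyond the bar and laterally centred: 4.0 mm against 3.8 mm for the bar. I'll lower it behind the bar.

```bash
python3 - <<'E'
from h import *
st()
E
python3 -m inch '[{"x":10,"y":0,"z":0,"rx":0,"ry":0,"rz":0,"jaw":0},{"x":20,"y":0,"z":0,"rx":0,"ry":0,"rz":0,"jaw":0},{"x":20,"y":0,"z":0,"rx":0,"ry":0,"rz":0,"jaw":0},{"x":15,"y":0,"z":0,"rx":0,"ry":0,"rz":0,"jaw":0},{"x":10,"y":0,"z":0,"rx":0,"ry":0,"rz":0,"jaw":0},{"x":0,"y":0,"z":0,"rx":0,"ry":0,"rz":0,"jaw":0},{"x":0,"y":0,"z":0,"rx":0,"ry":0,"rz":0,"jaw":0}]'; python3 - <<'E'
from h import *
st()
t,_=camera("top");s,_=camera("scene")
cv2.imwrite("pics/t6c.png",cv2.resize(t[140:230,200:300],None,fx=6,fy=6,interpolation=cv2.INTER_CUBIC))
cv2.imwrite("pics/s6c.png",cv2.resize(s[120:220,200:320],None,fx=6,fy=6,interpolation=cv2.INTER_CUBIC))
E
```

```text
7.72 [ 0.5456 -0.0738  0.2455] F [ 0.17  0.33 -2.63] T [0.04 0.08 0.06] w 0.0169 q [ 0.22  0.14 -0.24  0.   -1.18  1.18]
time_s: 8.6
eef_pos: [0.5464, -0.0731, 0.1709]
tool_rot: [[0.001, -0.169, -0.986], [-0.0, -0.986, 0.169], [-1.0, -0.0, -0.001]]
wrist_force: [-0.6, -0.1, -2.0]
grip_width: 0.0171
8.6 [ 0.5464 -0.0731  0.1709] F [-0.58 -0.1  -2.  ] T [-0.01  0.09  0.02] w 0.0171 q [ 0.22  0.2  -0.35  0.   -1.02  1.18]
```

View pics/s6c.png

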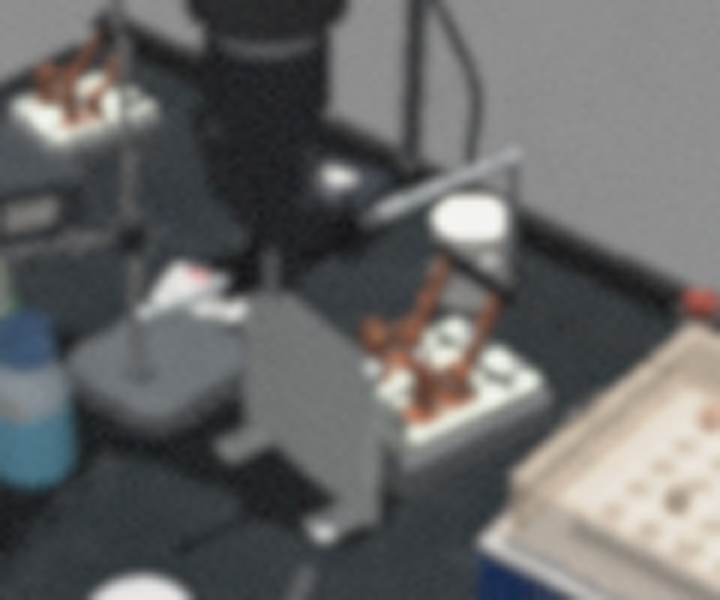

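View pics/t6c.png

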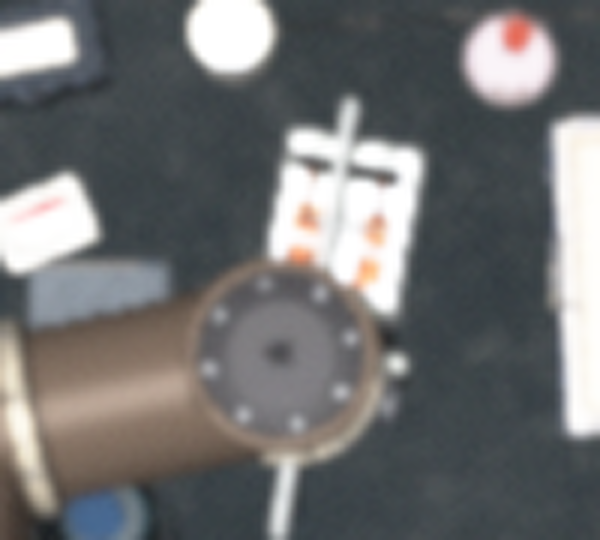

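The hook is behind the bar and centred, and the lever hasn't moved. I'll go down the last 34 mm.

```bash
python3 -m inch '[{"x":8,"y":0,"z":0,"rx":0,"ry":0,"rz":0,"jaw":0},{"x":10,"y":0,"z":0,"rx":0,"ry":0,"rz":0,"jaw":0},{"x":10,"y":0,"z":0,"rx":0,"ry":0,"rz":0,"jaw":0},{"x":6,"y":0,"z":0,"rx":0,"ry":0,"rz":0,"jaw":0},{"x":0,"y":0,"z":0,"rx":0,"ry":0,"rz":0,"jaw":0},{"x":0,"y":0,"z":0,"rx":0,"ry":0,"rz":0,"jaw":0}]'; python3 - <<'E'
from h import *
st()
t,_=camera("top");s,_=camera("scene")
cv2.imwrite("pics/t7c.png",cv2.resize(t[140:230,200:300],None,fx=6,fy=6,interpolation=cv2.INTER_CUBIC))
cv2.imwrite("pics/s7c.png",cv2.resize(s[120:220,200:320],None,fx=6,fy=6,interpolation=cv2.INTER_CUBIC))
E
```

```text
time_s: 9.45
eef_pos: [0.5462, -0.0731, 0.1365]
tool_rot: [[0.0, -0.169, -0.986], [-0.0, -0.986, 0.169], [-1.0, 0.0, -0.0]]
wrist_force: [-0.0, 0.4, -1.2]
grip_width: 0.0172
9.45 [ 0.5462 -0.0731  0.1365] F [-0.02  0.38 -1.19] T [ 0.06  0.1  -0.01] w 0.0172 q [ 0.22  0.24 -0.39  0.   -0.94  1.18]
```

View pics/s7c.png

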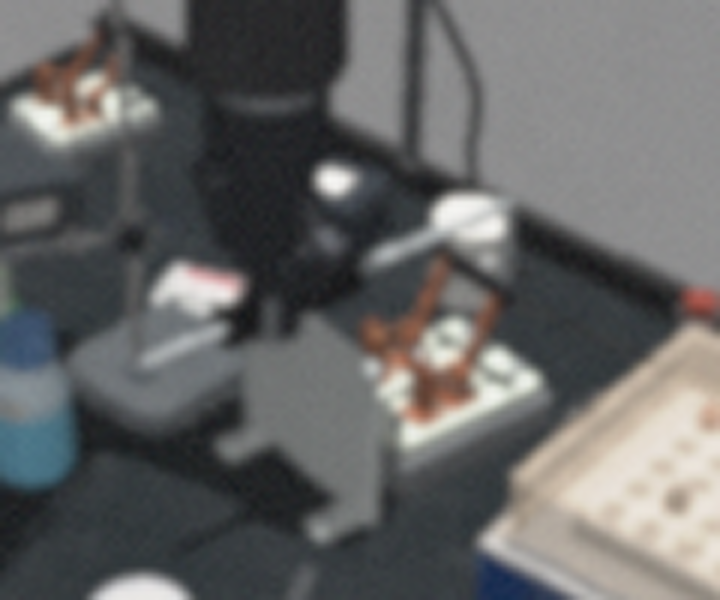

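```bash
python3 -m inch '[{"x":0,"y":0,"z":3,"rx":0,"ry":0,"rz":0,"jaw":0},{"x":0,"y":0,"z":4,"rx":0,"ry":0,"rz":0,"jaw":0},{"x":0,"y":0,"z":4,"rx":0,"ry":0,"rz":0,"jaw":0},{"x":0,"y":0,"z":4,"rx":0,"ry":0,"rz":0,"jaw":0},{"x":0,"y":0,"z":4,"rx":0,"ry":0,"rz":0,"jaw":0},{"x":0,"y":0,"z":4,"rx":0,"ry":0,"rz":0,"jaw":0},{"x":0,"y":0,"z":4,"rx":0,"ry":0,"rz":0,"jaw":0},{"x":0,"y":0,"z":4,"rx":0,"ry":0,"rz":0,"jaw":0},{"x":0,"y":0,"z":4,"rx":0,"ry":0,"rz":0,"jaw":0}]'; python3 - <<'E'
from h import *
st()
t,_=camera("top");s,_=camera("scene")
cv2.imwrite("pics/t8c.png",cv2.resize(t[140:230,200:300],None,fx=6,fy=6,interpolation=cv2.INTER_CUBIC))
cv2.imwrite("pics/s8c.png",cv2.resize(s[120:220,200:320],None,fx=6,fy=6,interpolation=cv2.INTER_CUBIC))
E
```

```text
time_s: 10.68
eef_pos: [0.5124, -0.067, 0.137]
tool_rot: [[0.002, -0.169, -0.986], [0.0, -0.986, 0.169], [-1.0, -0.001, -0.002]]
wrist_force: [4.0, -1.1, 0.4]
grip_width: 0.0172
10.68 [ 0.5124 -0.067   0.137 ] F [ 4.03 -1.07  0.37] T [-0.3  -1.99  0.05] w 0.0172 q [ 0.25  0.18 -0.47  0.   -0.92  1.15]
```

View pics/s8c.png

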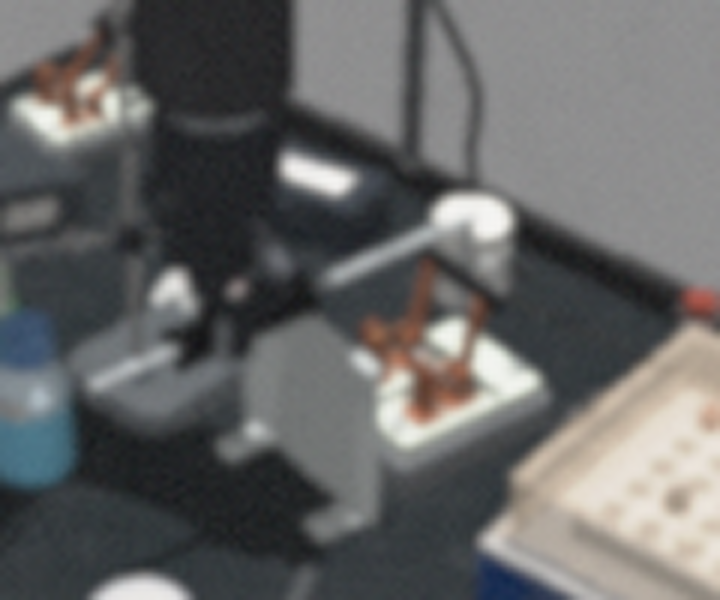

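View pics/t8c.png

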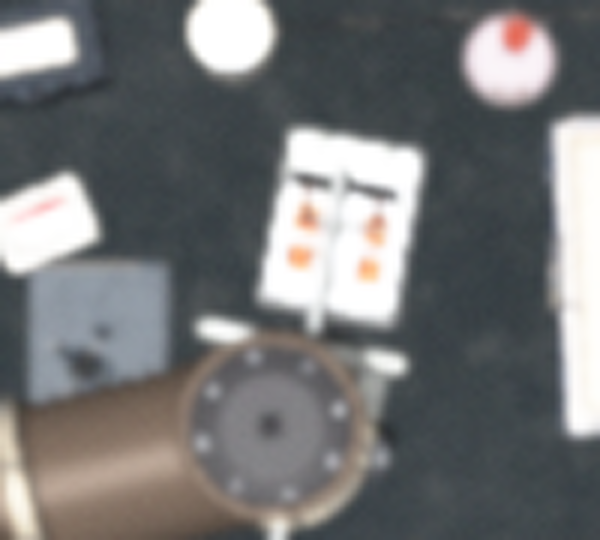

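The bar moves along with about 4 N and the rod hasn't slipped. Continuing.

```bash
python3 -m inch '[{"x":0,"y":0,"z":4,"rx":0,"ry":0,"rz":0,"jaw":0},{"x":0,"y":0,"z":4,"rx":0,"ry":0,"rz":0,"jaw":0},{"x":0,"y":0,"z":4,"rx":0,"ry":0,"rz":0,"jaw":0},{"x":0,"y":0,"z":4,"rx":0,"ry":0,"rz":0,"jaw":0},{"x":0,"y":0,"z":4,"rx":0,"ry":0,"rz":0,"jaw":0},{"x":0,"y":0,"z":4,"rx":0,"ry":0,"rz":0,"jaw":0},{"x":0,"y":0,"z":4,"rx":0,"ry":0,"rz":0,"jaw":0},{"x":0,"y":0,"z":4,"rx":0,"ry":0,"rz":0,"jaw":0},{"x":0,"y":0,"z":4,"rx":0,"ry":0,"rz":0,"jaw":0},{"x":0,"y":0,"z":3,"rx":0,"ry":0,"rz":0,"jaw":0}]'; python3 - <<'E'
from h import *
st()
t,_=camera("top");s,_=camera("scene")
cv2.imwrite("pics/t9c.png",cv2.resize(t[140:230,200:300],None,fx=6,fy=6,interpolation=cv2.INTER_CUBIC))
cv2.imwrite("pics/s9c.png",cv2.resize(s[120:220,200:320],None,fx=6,fy=6,interpolation=cv2.INTER_CUBIC))
E
```

```text
time_s: 12.02
eef_pos: [0.4724, -0.0606, 0.136]
tool_rot: [[-0.001, -0.169, -0.986], [0.0, -0.986, 0.169], [-1.0, 0.0, 0.001]]
wrist_force: [3.4, -0.2, -3.7]
grip_width: 0.0171
12.03 [ 0.4724 -0.0606  0.136 ] F [ 3.41 -0.22 -3.65] T [-0.   -1.04  0.13] w 0.0171 q [ 0.29  0.12 -0.55 -0.   -0.9   1.11]
```

View pics/s9c.png

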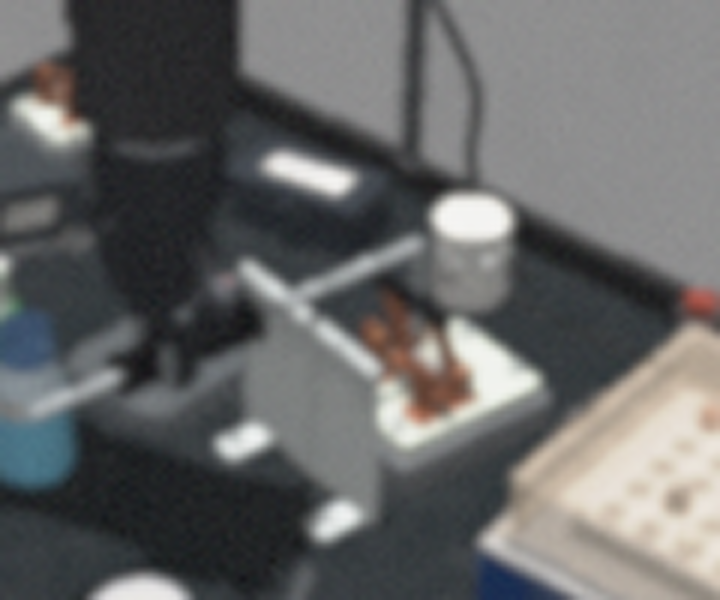

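View pics/t9c.png

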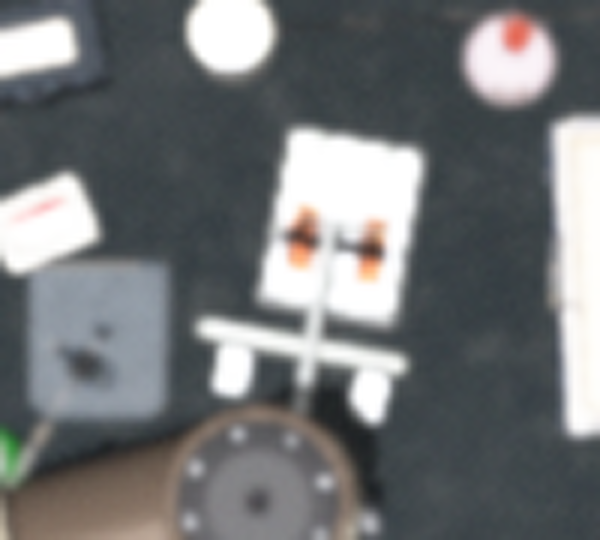

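```bash
python3 - <<'E'
from h import *
p,g=tri(Cc((200,140),6,336,224),Cc((200,120),6,422,240));print(p,g)
iso=np.array([.675,-.099]);yaw=np.radians(-9.7);ex=np.array([np.cos(yaw),np.sin(yaw)])
for x,y in[(283,233),(385,248)]:
  q=onz("top",*Cc((200,140),6,x,y),.12);print((q[:2]-iso)@ex)
print((p[:2]-iso)@ex)
E
```

```text
[ 0.6619 -0.0962  0.1566] 0.0005
-0.021279046107687587
-0.019638096666728538
-0.013384485707845992
```

```bash
python3 -m inch '[{"x":0,"y":0,"z":3,"rx":0,"ry":0,"rz":0,"jaw":0},{"x":0,"y":0,"z":3,"rx":0,"ry":0,"rz":0,"jaw":0},{"x":0,"y":0,"z":3,"rx":0,"ry":0,"rz":0,"jaw":0},{"x":0,"y":0,"z":2,"rx":0,"ry":0,"rz":0,"jaw":0}]'
```

```text
time_s: 12.62
eef_pos: [0.462, -0.0587, 0.1363]
tool_rot: [[0.0, -0.169, -0.986], [0.0, -0.986, 0.169], [-1.0, -0.0, -0.0]]
wrist_force: [3.7, -0.8, -3.2]
grip_width: 0.017
```

```bash
python3 -m inch '[{"x":0,"y":0,"z":1.5,"rx":0,"ry":0,"rz":0,"jaw":0},{"x":0,"y":0,"z":1.5,"rx":0,"ry":0,"rz":0,"jaw":0},{"x":0,"y":0,"z":0,"rx":0,"ry":0,"rz":0,"jaw":0}]' | grep -E 'time|eef|force'; python3 -m inch '[{"x":0,"y":0,"z":1,"rx":0,"ry":0,"rz":0,"jaw":0},{"x":0,"y":0,"z":1,"rx":0,"ry":0,"rz":0,"jaw":0}]'| grep -E 'time|eef|force'
```

```text
time_s: 13.0
eef_pos: [0.4591, -0.0582, 0.1363]
wrist_force: [2.8, -0.0, -3.3]
time_s: 13.25
eef_pos: [0.4573, -0.0579, 0.1363]
wrist_force: [4.3, -0.9, -3.4]
```

```bash
python3 -m inch '[{"x":0,"y":0,"z":1,"rx":0,"ry":0,"rz":0,"jaw":0},{"x":0,"y":0,"z":0,"rx":0,"ry":0,"rz":0,"jaw":0}]'| grep -E 'time|eef|force'
```

```text
time_s: 13.5
eef_pos: [0.4561, -0.0577, 0.1363]
wrist_force: [1.8, -0.1, -2.8]
```

```bash
python3 -m inch '[{"x":0,"y":0,"z":1,"rx":0,"ry":0,"rz":0,"jaw":0},{"x":0,"y":0,"z":1,"rx":0,"ry":0,"rz":0,"jaw":0}]'| grep -E 'time|eef|force';python3 - <<'E'
from h import *
for _ in range(4): pass
st()
t,_=camera("top");s,_=camera("scene");st()
cv2.imwrite("pics/tac.png",cv2.resize(t[140:230,200:300],None,fx=6,fy=6,interpolation=cv2.INTER_CUBIC))
cv2.imwrite("pics/sac.png",cv2.resize(s[120:220,200:320],None,fx=6,fy=6,interpolation=cv2.INTER_CUBIC))
E
```

```text
time_s: 13.75
eef_pos: [0.4553, -0.0573, 0.1366]
wrist_force: [9.3, -2.2, -6.7]
13.75 [ 0.4553 -0.0573  0.1366] F [ 9.3  -2.2  -6.72] T [-0.8  -2.85 -0.11] w 0.0174 q [ 0.31  0.09 -0.58  0.   -0.9   1.09]
13.85 [ 0.4554 -0.0573  0.1366] F [ 8.48 -1.98 -6.03] T [-0.67 -2.39 -0.13] w 0.017 q [ 0.31  0.09 -0.58  0.   -0.9   1.09]
```

View pics/sac.png

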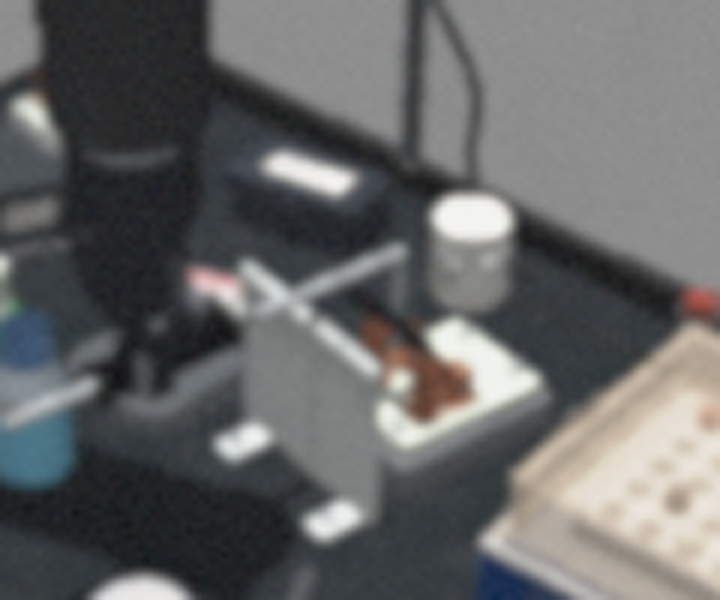

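View pics/tac.png

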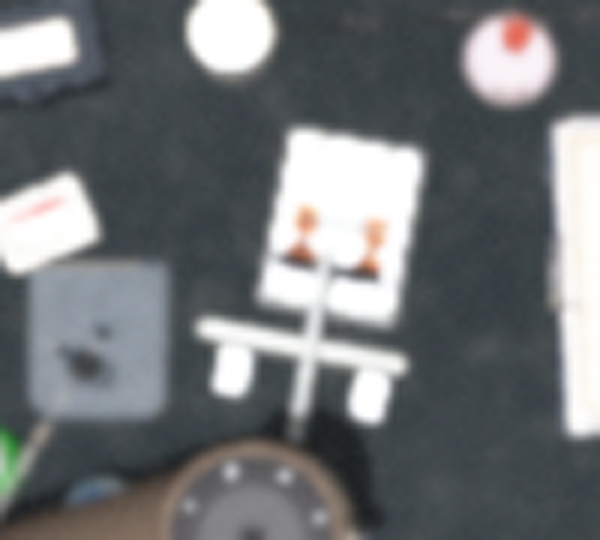

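The lever is at its stop, with 8.7 N horizontal but about 4 N of downward drag on the hook. I'll relieve the drag slightly and watch the force.

```bash
python3 -m inch '[{"x":0.5,"y":0,"z":0,"rx":0,"ry":0,"rz":0,"jaw":0},{"x":0,"y":0,"z":0,"rx":0,"ry":0,"rz":0,"jaw":0}]'| grep -E 'time|eef|force'
python3 -m inch '[{"x":0,"y":0,"z":0,"rx":0,"ry":0,"rz":0,"jaw":0}]'| grep -E 'time|eef|force'
```

```text
time_s: 14.1
eef_pos: [0.4553, -0.0573, 0.1361]
wrist_force: [6.7, -2.2, -4.5]
time_s: 14.22
eef_pos: [0.4553, -0.0573, 0.1361]
wrist_force: [7.4, -2.0, -5.5]
```

```bash
python3 -m inch '[{"x":0.5,"y":0,"z":0.3,"rx":0,"ry":0,"rz":0,"jaw":0},{"x":0,"y":0,"z":0,"rx":0,"ry":0,"rz":0,"jaw":0}]'| grep -E 'time|eef|force'
python3 -m inch '[{"x":0,"y":0,"z":0,"rx":0,"ry":0,"rz":0,"jaw":0}]'| grep -E 'time|eef|force'
python3 -m inch '[{"x":0,"y":0,"z":0,"rx":0,"ry":0,"rz":0,"jaw":0}]'| grep -E 'time|eef|force'
```

```text
time_s: 14.48
eef_pos: [0.4552, -0.0573, 0.1357]
wrist_force: [8.0, -2.9, -4.6]
time_s: 14.6
eef_pos: [0.4552, -0.0573, 0.1358]
wrist_force: [8.5, -1.4, -4.2]
time_s: 14.72
eef_pos: [0.4552, -0.0573, 0.1358]
wrist_force: [6.5, -2.3, -4.1]
```

```bash
for i in 1 2 3 4 5 6; do python3 -m inch '[{"x":0,"y":0,"z":0,"rx":0,"ry":0,"rz":0,"jaw":0},{"x":0,"y":0,"z":0,"rx":0,"ry":0,"rz":0,"jaw":0},{"x":0,"y":0,"z":0,"rx":0,"ry":0,"rz":0,"jaw":0},{"x":0,"y":0,"z":0,"rx":0,"ry":0,"rz":0,"jaw":0}]'| grep -E 'time|force'; done
```

```text
time_s: 15.22
wrist_force: [7.8, -2.0, -4.2]
time_s: 15.72
wrist_force: [8.3, -1.6, -3.8]
time_s: 16.23
wrist_force: [6.6, -1.5, -3.9]
time_s: 16.73
wrist_force: [8.5, -1.7, -4.7]
time_s: 17.23
wrist_force: [8.1, -2.2, -4.2]
time_s: 17.73
wrist_force: [7.7, -2.4, -3.8]
```

Held at about 8 N for 3 s. I'll back off forward, lift and look.

```bash
python3 -m inch '[{"x":0,"y":0,"z":-2,"rx":0,"ry":0,"rz":0,"jaw":0},{"x":0,"y":0,"z":-4,"rx":0,"ry":0,"rz":0,"jaw":0},{"x":0,"y":0,"z":-5,"rx":0,"ry":0,"rz":0,"jaw":0},{"x":0,"y":0,"z":-5,"rx":0,"ry":0,"rz":0,"jaw":0},{"x":0,"y":0,"z":0,"rx":0,"ry":0,"rz":0,"jaw":0}]'; python3 - <<'E'
from h import *
st()
t,_=camera("top");s,_=camera("scene");st()
cv2.imwrite("pics/tbc.png",cv2.resize(t[140:230,200:300],None,fx=6,fy=6,interpolation=cv2.INTER_CUBIC))
cv2.imwrite("pics/sbc.png",cv2.resize(s[120:220,200:320],None,fx=6,fy=6,interpolation=cv2.INTER_CUBIC))
E
```

```text
time_s: 18.35
eef_pos: [0.47, -0.0602, 0.1351]
tool_rot: [[-0.0, -0.169, -0.986], [-0.0, -0.986, 0.169], [-1.0, 0.0, 0.0]]
wrist_force: [0.3, 0.1, -1.4]
grip_width: 0.0168
18.35 [ 0.47   -0.0602  0.1351] F [ 0.27  0.06 -1.42] T [0.03 0.1  0.02] w 0.0168 q [ 0.29  0.12 -0.55 -0.   -0.9   1.11]
18.45 [ 0.4696 -0.0601  0.1351] F [-0.03 -0.62 -2.08] T [0.02 0.1  0.  ] w 0.0172 q [ 0.29  0.12 -0.55 -0.   -0.9   1.11]
```

View pics/sbc.png

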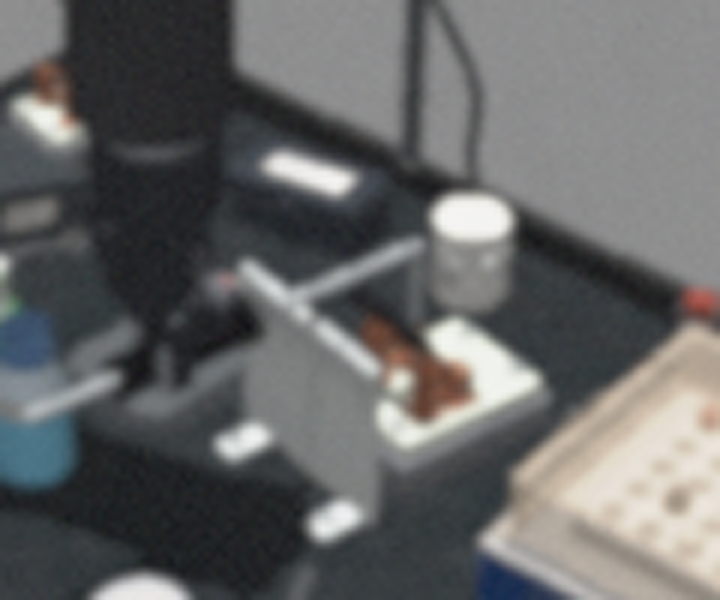

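View pics/tbc.png

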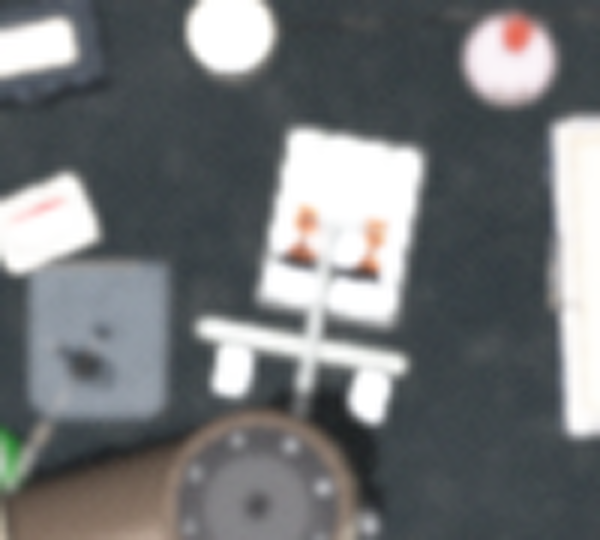

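The lever has stayed closed and the hook is free of the bar, about 16 mm behind it. Lifting.

```bash
python3 -m inch '[{"x":-6,"y":0,"z":0,"rx":0,"ry":0,"rz":0,"jaw":0},{"x":-12,"y":0,"z":0,"rx":0,"ry":0,"rz":0,"jaw":0},{"x":-18,"y":0,"z":0,"rx":0,"ry":0,"rz":0,"jaw":0},{"x":-20,"y":0,"z":0,"rx":0,"ry":0,"rz":0,"jaw":0},{"x":-20,"y":0,"z":0,"rx":0,"ry":0,"rz":0,"jaw":0},{"x":-18,"y":0,"z":0,"rx":0,"ry":0,"rz":0,"jaw":0},{"x":-12,"y":0,"z":0,"rx":0,"ry":0,"rz":0,"jaw":0},{"x":-4,"y":0,"z":0,"rx":0,"ry":0,"rz":0,"jaw":0},{"x":0,"y":0,"z":0,"rx":0,"ry":0,"rz":0,"jaw":0}]'; python3 - <<'E'
from h import *
st();print(*delta([.4093,-.2852,.2459],Rt(-9.7)))
t,_=camera("top");s,_=camera("scene")
cv2.imwrite("pics/tdc.png",cv2.resize(t[140:230,200:300],None,fx=6,fy=6,interpolation=cv2.INTER_CUBIC))
cv2.imwrite("pics/sdc.png",cv2.resize(s[120:220,200:320],None,fx=6,fy=6,interpolation=cv2.INTER_CUBIC))
E
```

```text
time_s: 19.58
eef_pos: [0.4696, -0.06, 0.2452]
tool_rot: [[-0.0, -0.169, -0.986], [0.0, -0.986, 0.169], [-1.0, -0.0, 0.0]]
wrist_force: [0.2, 0.8, -2.0]
grip_width: 0.017
19.57 [ 0.4696 -0.06    0.2452] F [ 0.18  0.83 -2.02] T [0.04 0.11 0.02] w 0.017 q [ 0.29  0.01 -0.39 -0.   -1.17  1.11]
shift mm (tool now) [ -0.7 232.1  21.4] shift after turn [ -0.7 232.1  21.5] turn [-0.03  0.    0.01]
```

View pics/sdc.png

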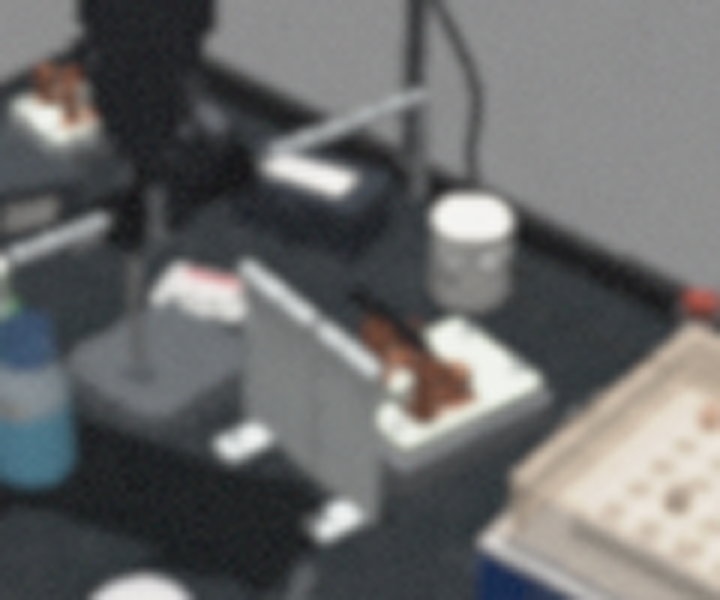

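The lever stays closed and the hook is well above everything. Going back over the rack.

```bash
python3 -m inch '[{"x":0,"y":20,"z":2,"rx":0,"ry":0,"rz":0,"jaw":0},{"x":0,"y":40,"z":4,"rx":0,"ry":0,"rz":0,"jaw":0},{"x":0,"y":50,"z":5,"rx":0,"ry":0,"rz":0,"jaw":0},{"x":0,"y":50,"z":5,"rx":0,"ry":0,"rz":0,"jaw":0},{"x":0,"y":45,"z":3.5,"rx":0,"ry":0,"rz":0,"jaw":0},{"x":0,"y":27,"z":2,"rx":0,"ry":0,"rz":0,"jaw":0},{"x":0,"y":0,"z":0,"rx":0,"ry":0,"rz":0,"jaw":0}]'
python3 -m inch '[{"x":0,"y":0,"z":0,"rx":6,"ry":0,"rz":0,"jaw":0},{"x":0,"y":0,"z":0,"rx":10,"ry":0,"rz":0,"jaw":0},{"x":0,"y":0,"z":0,"rx":10,"ry":0,"rz":0,"jaw":0},{"x":0,"y":0,"z":0,"rx":10,"ry":0,"rz":0,"jaw":0},{"x":0,"y":0,"z":0,"rx":10,"ry":0,"rz":0,"jaw":0},{"x":0,"y":0,"z":0,"rx":10,"ry":0,"rz":0,"jaw":0},{"x":0,"y":0,"z":0,"rx":10,"ry":0,"rz":0,"jaw":0},{"x":0,"y":0,"z":0,"rx":5,"ry":0,"rz":0,"jaw":0},{"x":0,"y":0,"z":0,"rx":0,"ry":0,"rz":0,"jaw":0},{"x":0,"y":0,"z":0,"rx":0,"ry":0,"rz":0,"jaw":0}]'; python3 - <<'E'
from h import *
st();print(*delta([.4109,-.2853,.0879],Rt(-80.6)))
t,_=camera("top");s,_=camera("scene")
cv2.imwrite("pics/tec.png",cv2.resize(t[215:265,265:365],None,fx=8,fy=8,interpolation=cv2.INTER_CUBIC))
cv2.imwrite("pics/sec.png",cv2.resize(s[150:270,220:350],None,fx=5,fy=5,interpolation=cv2.INTER_CUBIC))
E
```

```text
time_s: 20.55
eef_pos: [0.4084, -0.2865, 0.2443]
tool_rot: [[-0.002, -0.172, -0.985], [0.0, -0.985, 0.172], [-1.0, -0.0, 0.002]]
wrist_force: [-0.7, 0.1, -2.1]
grip_width: 0.0171
time_s: 21.8
eef_pos: [0.4094, -0.2847, 0.2451]
tool_rot: [[-0.0, -0.987, -0.164], [0.0, -0.164, 0.987], [-1.0, 0.0, 0.0]]
wrist_force: [0.4, -0.1, -2.5]
grip_width: 0.0169
21.8 [ 0.4094 -0.2847  0.2451] F [ 0.44 -0.14 -2.47] T [ 0.07 -0.03  0.  ] w 0.0169 q [-0.21  0.06 -0.35 -0.   -1.17  0.38]
shift mm (tool now) [157.2  -1.4  -0.9] shift after turn [157.2  -1.3  -0.8] turn [ 0.01  0.01 -0.02]
```

View pics/sec.png

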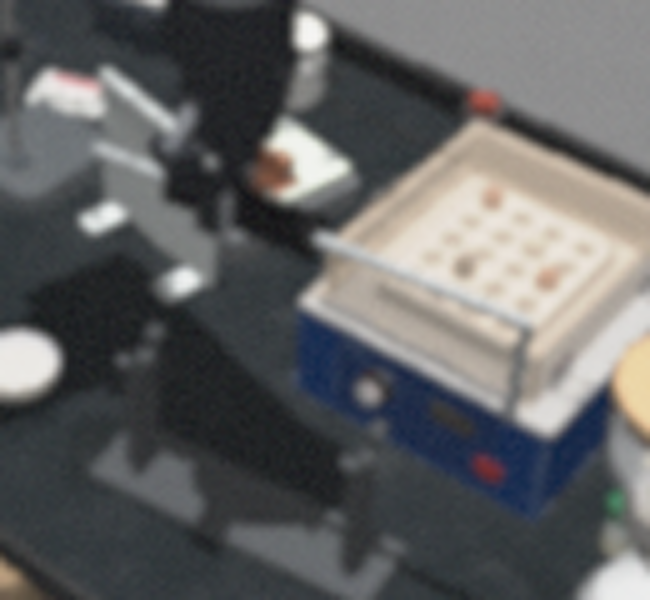

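View pics/tec.png

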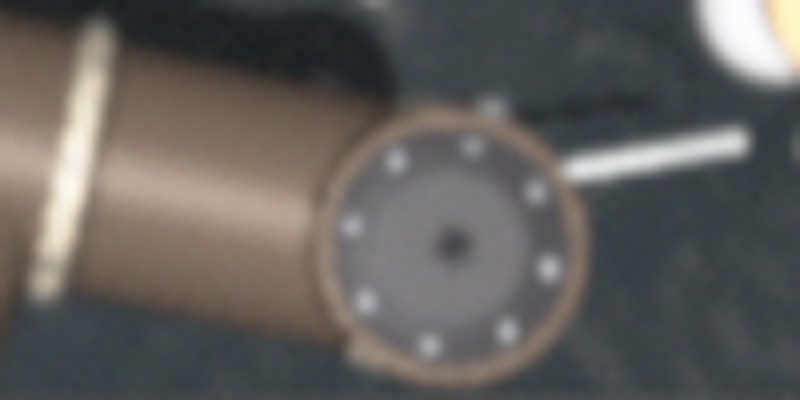

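```bash
python3 - <<'E'
from h import *
p,g=tri(Cc((265,215),8,747,142),Cc((220,150),5,527,329));s=get_state()
print(p,g,(s["tool_rot"].T@(p-s["eef_pos"])*1e3).round(1))
E
```

```text
[ 0.4401 -0.4806  0.2609] 0.0042 [ -15.7    1.6 -198.1]
```

```bash
python3 -m inch '[{"x":15,"y":-1,"z":-0.5,"rx":0,"ry":0,"rz":0,"jaw":0},{"x":25,"y":-1,"z":-0.5,"rx":0,"ry":0,"rz":0,"jaw":0},{"x":30,"y":0,"z":0,"rx":0,"ry":0,"rz":0,"jaw":0},{"x":25,"y":0,"z":0,"rx":0,"ry":0,"rz":0,"jaw":0},{"x":20,"y":0,"z":0,"rx":0,"ry":0,"rz":0,"jaw":0},{"x":12,"y":0,"z":0,"rx":0,"ry":0,"rz":0,"jaw":0},{"x":0,"y":0,"z":0,"rx":0,"ry":0,"rz":0,"jaw":0},{"x":0,"y":0,"z":0,"rx":0,"ry":0,"rz":0,"jaw":0}]'; python3 - <<'E'
from h import *
st();print(*delta([.4115,-.2853,.0879],Rt(-80.6)))
s,_=camera("scene")
cv2.imwrite("pics/sfc.png",cv2.resize(s[180:280,220:350],None,fx=6,fy=6,interpolation=cv2.INTER_CUBIC))
E
```

```text
time_s: 22.9
eef_pos: [0.412, -0.2859, 0.1189]
tool_rot: [[0.001, -0.987, -0.161], [-0.0, -0.161, 0.987], [-1.0, -0.001, -0.001]]
wrist_force: [-0.2, 0.4, -2.5]
grip_width: 0.017
22.9 [ 0.412  -0.2859  0.1189] F [-0.17  0.39 -2.49] T [ 0.09  0.04 -0.01] w 0.017 q [-0.21  0.18 -0.52  0.   -0.87  0.38]
shift mm (tool now) [31.   0.4  0.7] shift after turn [31.   0.4  0.7] turn [-0.12 -0.03  0.05]
```

View pics/sfc.png

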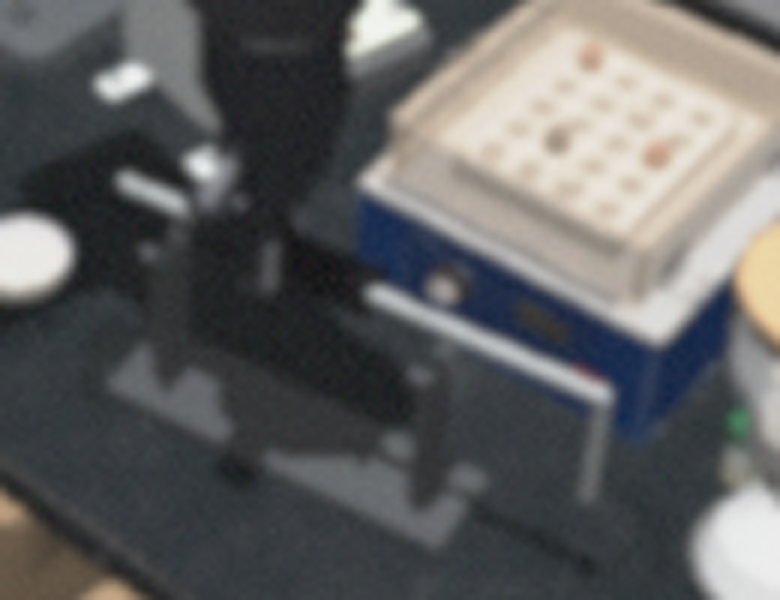

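The rod hangs level over both notches. Lowering gently.

```bash
python3 -m inch '[{"x":8,"y":0,"z":0.5,"rx":0,"ry":0,"rz":0,"jaw":0},{"x":8,"y":0,"z":0,"rx":0,"ry":0,"rz":0,"jaw":0},{"x":6,"y":0,"z":0,"rx":0,"ry":0,"rz":0,"jaw":0},{"x":4,"y":0,"z":0,"rx":0,"ry":0,"rz":0,"jaw":0},{"x":0,"y":0,"z":0,"rx":0,"ry":0,"rz":0,"jaw":0}]' | grep -E 'time|eef|force'; python3 -m inch '[{"x":2,"y":0,"z":0,"rx":0,"ry":0,"rz":0,"jaw":0},{"x":0,"y":0,"z":0,"rx":0,"ry":0,"rz":0,"jaw":0}]' | grep -E 'time|eef|force'; 
```

```text
time_s: 23.58
eef_pos: [0.4112, -0.2852, 0.0919]
wrist_force: [-0.7, 0.9, -1.1]
time_s: 23.82
eef_pos: [0.4114, -0.2852, 0.0903]
wrist_force: [-0.9, -0.1, -1.6]
```

```bash
python3 -m inch '[{"x":1.5,"y":0,"z":0,"rx":0,"ry":0,"rz":0,"jaw":0},{"x":0,"y":0,"z":0,"rx":0,"ry":0,"rz":0,"jaw":0}]' | grep -E 'time|eef|force'; 
```

```text
time_s: 24.08
eef_pos: [0.4114, -0.2852, 0.0887]
wrist_force: [0.2, -0.1, -2.0]
```

```bash
python3 -m inch '[{"x":1,"y":0,"z":0,"rx":0,"ry":0,"rz":0,"jaw":0},{"x":0,"y":0,"z":0,"rx":0,"ry":0,"rz":0,"jaw":0}]' | grep -E 'time|eef|force';  python3 -m inch '[{"x":0.7,"y":0,"z":0,"rx":0,"ry":0,"rz":0,"jaw":0},{"x":0,"y":0,"z":0,"rx":0,"ry":0,"rz":0,"jaw":0}]' | grep -E 'time|eef|force'; python3 - <<'E'
from h import *
s,_=camera("scene")
cv2.imwrite("pics/sgc.png",cv2.resize(s[180:280,220:350],None,fx=6,fy=6,interpolation=cv2.INTER_CUBIC))
E
```

```text
time_s: 24.32
eef_pos: [0.4115, -0.2853, 0.0879]
wrist_force: [-0.1, -0.1, -1.4]
time_s: 24.58
eef_pos: [0.4115, -0.2854, 0.0876]
wrist_force: [-2.0, 1.0, 4.7]
```

View pics/sgc.png

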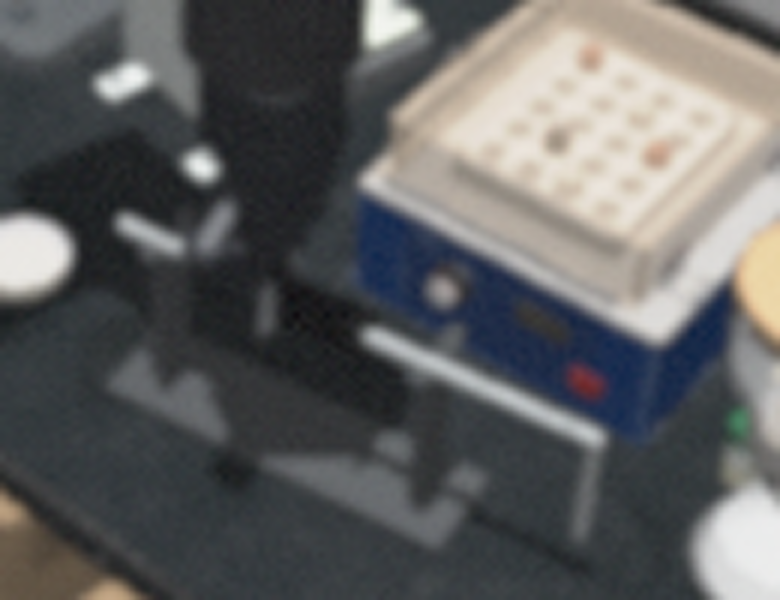

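The rod is seated: the contact force has come up, and its tail (118,222) and bend (598,438) show at the same pixels as at the start. Releasing.

```bash
python3 -m inch '[{"x":0,"y":0,"z":0,"rx":0,"ry":0,"rz":0,"jaw":0.35},{"x":0,"y":0,"z":0,"rx":0,"ry":0,"rz":0,"jaw":0.35},{"x":0,"y":0,"z":0,"rx":0,"ry":0,"rz":0,"jaw":0.7},{"x":0,"y":0,"z":0,"rx":0,"ry":0,"rz":0,"jaw":1},{"x":0,"y":0,"z":0,"rx":0,"ry":0,"rz":0,"jaw":1},{"x":0,"y":0,"z":0,"rx":0,"ry":0,"rz":0,"jaw":1}]'; python3 - <<'E'
from h import *
s,_=camera("scene");st()
cv2.imwrite("pics/shc.png",cv2.resize(s[180:280,220:350],None,fx=6,fy=6,interpolation=cv2.INTER_CUBIC))
E
```

```text
time_s: 25.38
eef_pos: [0.4114, -0.2852, 0.0871]
tool_rot: [[-0.0, -0.987, -0.161], [0.0, -0.161, 0.987], [-1.0, 0.0, 0.0]]
wrist_force: [0.8, -1.7, -0.3]
grip_width: 0.0856
25.43 [ 0.4114 -0.2853  0.0871] F [ 0.04 -0.3  -0.82] T [ 0.05  0.08 -0.01] w 0.0856 q [-0.21  0.22 -0.56 -0.   -0.79  0.37]
```

View pics/shc.png

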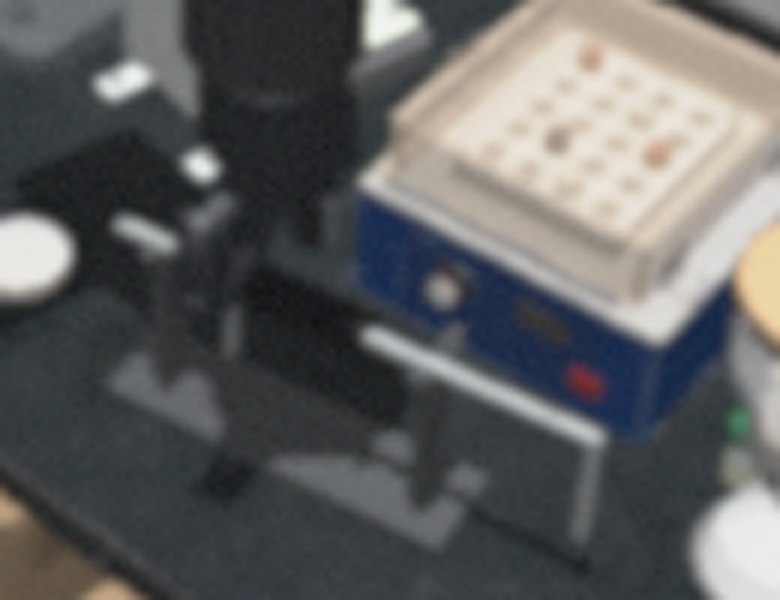

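```bash
python3 -m inch '[{"x":-8,"y":0,"z":0,"rx":0,"ry":0,"rz":0,"jaw":1},{"x":-15,"y":0,"z":0,"rx":0,"ry":0,"rz":0,"jaw":1},{"x":-25,"y":0,"z":0,"rx":0,"ry":0,"rz":0,"jaw":1},{"x":-30,"y":0,"z":0,"rx":0,"ry":0,"rz":0,"jaw":1},{"x":-35,"y":0,"z":0,"rx":0,"ry":0,"rz":0,"jaw":1},{"x":-30,"y":0,"z":0,"rx":0,"ry":0,"rz":0,"jaw":1},{"x":0,"y":30,"z":-40,"rx":0,"ry":0,"rz":0,"jaw":1},{"x":0,"y":30,"z":-50,"rx":0,"ry":0,"rz":0,"jaw":1},{"x":0,"y":30,"z":-50,"rx":0,"ry":0,"rz":0,"jaw":1},{"x":0,"y":15,"z":-40,"rx":0,"ry":0,"rz":0,"jaw":1},{"x":0,"y":0,"z":0,"rx":0,"ry":0,"rz":0,"jaw":1},{"x":0,"y":0,"z":0,"rx":0,"ry":0,"rz":0,"jaw":1}]'; python3 - <<'E'
from h import *
st()
t,_=camera("top");s,_=camera("scene")
cv2.imwrite("pics/tic.png",cv2.resize(t[140:270,180:360],None,fx=4,fy=4,interpolation=cv2.INTER_CUBIC))
cv2.imwrite("pics/sic.png",cv2.resize(s[130:280,180:350],None,fx=4,fy=4,interpolation=cv2.INTER_CUBIC))
E
```

```text
time_s: 26.92
eef_pos: [0.3365, -0.4797, 0.2307]
tool_rot: [[0.0, -0.987, -0.16], [-0.0, -0.16, 0.987], [-1.0, -0.0, -0.0]]
wrist_force: [0.4, 0.4, 0.2]
grip_width: 0.0855
26.93 [ 0.3365 -0.4797  0.2307] F [0.37 0.38 0.22] T [ 0.   -0.04  0.02] w 0.0855 q [-0.63  0.21 -0.19 -0.   -1.17  0.79]
```

View pics/tic.png

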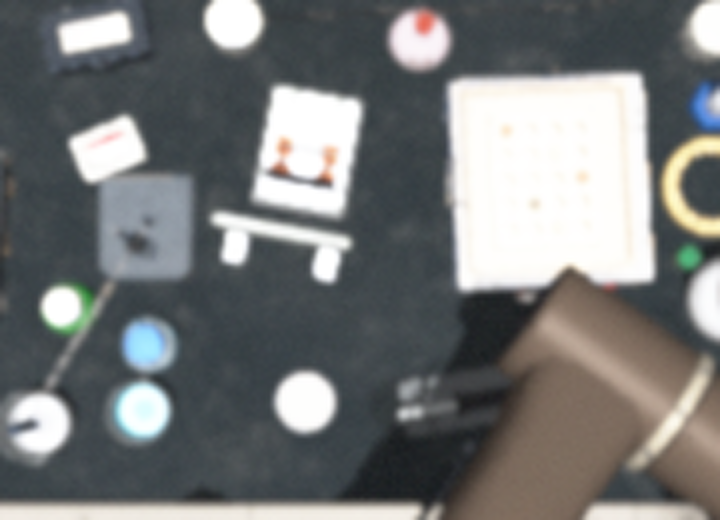

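View pics/sic.png

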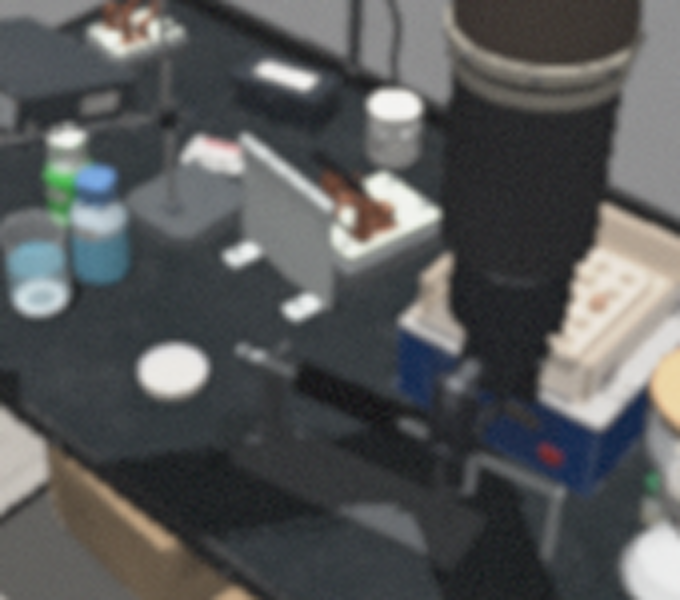

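The lever is closed, the rod lies in both notches and the bystanders are where they were. The gripper is free in the air at z = 0.23 m. Handing in.

```bash
python3 -c "
from workcell import *
print(hand_in())"
```

```text
the job is handed in; nothing more can be done
None
```

The larger isolator is closed, the hook rod is back in both notches of its rack, and I handed the job in at about 27 s. `hand_in()` reports no verdict.

- **Closing:** I gripped the rod by its grip, reached over the screen, hooked behind the cross bar between the blades, and pulled the lever about 79 mm to its stop.
- **Seating pull:** Wrist readings gave about 8 N along the pull (6.7–8.7 N) for just over 3 s. The highest reading was about 9.6 N horizontal, or about 10.5 N in all once the rod's weight is taken off. The wrist was read only at the end of each move, so a brief higher value in between can't be ruled out. A drag of 2–4 N between bar and hook acted downwards on the hook as the bar came down; I lowered the rod 1 mm, which eased it to about 2 N.
- **Return:** After unhooking, the lever stayed closed. When I set the rod down and opened the fingers, its tail and bend were at the same pixels as at the start.
- **Final pictures:** The lever is at the screen side, the screen and bystanders are where they were, and the gripper is in free air at z = 0.23 m with wrist force near zero.
- **Disagreements:** The two camera views differed by 5–8 mm on the open bar's position, so I allowed margin for that behind the bar. The rod's height in the grip read 3 mm differently before and after the pull, which I took as measurement noise.

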